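Refit the snap cover of a control box

ROBOT

A 6-joint arm with a two-finger parallel gripper is mounted at the origin on a cart in front of the work surface, level with it; the furniture and walls round the work are solid. World frame = base frame: x ahead of the robot, y to its left, z up, the work surface at z = 0. Lengths are in m, angles in rad, forces in N, time in s.
With the tool pointing down it reaches from about 0.375 to 0.9 m from the base axis. Payload 3.1 kg.
Tool frame: the origin (TCP) lies between the finger pads; the fingertips stand 8 mm ahead of it and the grasp point (between the pads) lies 11 mm behind it (manip.tip_extent is the distance from the TCP to the fingertips, in m); z points along the fingers, x is the direction in which the jaws open and shut, and the axes are right-handed (so a half turn about z gives the same grasp; the last joint's range is limited). The gripper opens to 85 mm and grips with 20 to 120 N. Pads are 22 mm wide; open, the fingers measure 114 mm over their backs; the gripper's body (76 mm by 85 mm) begins 54 mm behind the grasp point. The pads swing forward as they close: fully open they stand 13 mm farther back than shut.
Start: joints at [1.02, 0.527, 1.433, -0, 1.181, -0.178], TCP at [0.228, 0.582, 0.239] pointing down, gripper open.
Joint ranges: [-3.08, 3.08], [-0.75, 2.2], [0.22, 2.44], [-1.43, 4.57], [0, 2.65], [-2.85, 2.85]. Speed limits (rad/s): [2.79, 2.79, 3.14, 3.14, 3.14, 3.14].

INTERFACE

Orientations are given as a unit quaternion [x, y, z, w].
In Python, from station import manip gives the robot as it stands.
- The arm moves only by the tool move_arm, never from a script. Its argument "deltas" is a list that holds one entry, the list of rows, each a list of 4 numbers: the shift along the tool's x, y, z in m, then the turn about the tool's z in degrees. A call has 1 to 20 rows; each row is the pose to reach, as a shift and turn from the pose measured when the call began, along the tool's axes at that moment; what a row does not reach only later rows make up. A row lasts 1/12 s, in which the tool goes at most 41.7 mm and 7.16 degrees, less where a joint would pass 70% of its speed; a pose out of reach is approached as far as the arm can. A call with a gripper value outside its range is refused whole. "gripper" is the opening, from 0 (shut) to 1 (fully open), set as the call begins (left out, the last holds). The fingers move at their own pace and stop on an object; "squeeze" is the grip in N (left out, the last holds). Time passes only in rows, so rows that repeat a pose let the fingers close. It gives the time, the measured TCP pose, the force and the opening at its end, in the units of the state.
- manip.sense(): the state, without advancing time (a new reading comes with each control period).
- manip.snapshot(name): name is "scene" or "top" or "wrist"; returns a dict with "img" (420x560x3 uint8, red, green, blue), "vertical_fov" (degrees; the focal length in pixels is half the picture's height over the tangent of half this angle, whatever the lens; pixels are square), "cx", "cy" (the principal point, pixels), "D" ([k1, k2, p1, p2, k3] as OpenCV has them; the pictures are not rectified), "origin" and "orientation" of the camera in the world. Camera axes: x right, y down, z forward; pixel columns grow to the right and rows downward; lengths in m; the calibration is good to about 2 mm. A picture is of the moment at which its call begins. There is no depth.
- manip.sign_off(): hands the job in, once; it reports no verdict.
The state is a dict: "t": time; "q": joint angles; "qd": joint speeds; "tau": joint torques, N m; "tcp_pos": TCP position; "tool_rot": TCP orientation; "force": force on the tool from outside, world axes, zero at the start; "ft_torque": the same for the moment, N m; "finger_gap": opening from 0.0 (shut) to 1.0 (fully open).
Only numpy, scipy, OpenCV 4.12 (cv2) and the standard library are available. Lean on these libraries where they do the work, as an engineer would, in place of code of your own. Each camera call takes 0.05 s, during which the arm holds its last target.

TASK

Put the blue cover back on the open grey control box: hook the tongue on the cover's edge under the black hood while the cover is held tilted, then pivot it down until the red latch snaps over its other edge and it lies flat. Work gently, let go of it at the end, and leave the tape measure and the brass coupling where they are.

Things in the scene. Friction and masses are not known exactly. Their poses are not given: they have to be found in the camera images.
- control_box: Open grey box 198x96x46 mm screwed to the table. Origin: centre of underside; x runs from hood end to latch end, z up. On it lies a 6 mm aluminium cover frame (top 52 mm over the table) with hood and latch. The frame is firm but was clamped anywhere up to 14 mm either way along x from its middle place; this is NOT measured, feel for it. Over 20 N between cover and box damages them.
- slot_mid (a point): Foot of the back wall of the slot under the black hood, on the frame top, if the frame stood in its middle place (true: up to 14 mm either way in x). Axes of the box. Slot opens to +x, is 9 mm deep, 62 mm wide, 8.5 mm high; hood 72 mm wide, top 19.5 mm over the frame. In front of it (x = 9 to 45 mm from here) a flat landing strip, then the opening.
- cover_grip (a point): Centre of the black grip bar (44 mm in x, 14 wide, 30 high) on the blue cover, 15 mm above the plate's face, 20 mm above its underside. Axes of the cover: -x to the tongue, z up from the plate. Plate 101x72x5 mm, x = -58 to +43 mm from here; tongue 40 wide, 3.5 thick, 14 long, flush with the underside. About 0.12 kg. Starts flat on the table.
- cover_lip (a point): Middle of the tongue's tip: 72 mm along the cover's -x from the grip centre, 18.25 mm below it, 1.75 mm above the underside. Axes of the cover. Tilted 0.25 to 0.35 rad (tongue low) it clears the latch and still goes fully into the slot. Fitted, the cover lies flat on the frame with this tip 0 to 1 mm from the slot's back wall.
- latch (a joint): Red spring latch, 30 mm wide, at the +x end of the frame. 0 = out, grows to 0.005 m as pushed back. Out, its tip is 112 mm from the slot's back wall, 3 to 4 mm over a fitted cover's edge, 6 mm over the frame top; a steep ramp rises from it to 117 mm, 15 mm up; behind it is flat. A cover edge pressed down the ramp pushes it back (spring 2 to 4 N; some 10 N on the grip bar), then it snaps out.
- tape_mid (a point): Middle of the yellow tape measure (34x79x57 mm), 28 mm above the table.
- coupling_mid (a point): Middle of the brass quick coupling (27x51x27 mm) behind the box, 13 mm above the table.
Mind the look-alikes: they are no part of the job. There is more than one size of the part that bears cover_grip; the job needs the larger.

How it is judged:
On the way:
1. with the tongue in the slot, the cover is still tilted by more than 0.03 rad and its other edge has pushed the latch back by more than 2 mm (value of joint latch above 0.002 m and x of cover_lip in the frame of control_box below -0.04 m and z of cover_lip in the frame of control_box between 0.051 and 0.0595 m and angle between cover_grip's own z axis and vertical above 0.03 rad), for 0.03 s.
At the end, for the whole second after the job is handed in: The cover lies flat on the frame (within 0.03 rad and 2 mm in height), tongue under the hood, within 13 mm of the middle line and 0.12 rad of straight, the latch is out over its other edge (within 1.5 mm of fully out), at rest (value of joint latch below 0.0015 m and angle between cover_grip's own z axis and vertical below 0.03 rad and z of cover_lip in the frame of control_box between 0.05175 and 0.05555 m and x of cover_lip in the frame of control_box between -0.077 and -0.043 m and y of cover_lip in the frame of control_box between -0.013 and 0.013 m and angle between the x axis of cover_grip and the x axis of control_box, either way round below 0.12 rad and linear speed of cover below 0.01 m/s); the robot touches nothing.
It fails at once if more than 20 N between the cover and the box (contact force between cover and control_box above 20 N).
It fails at once if the tape measure moved by more than 20 mm (distance of tape_mid from where it was at the start of the episode above 0.02 m).
It fails at once if the brass coupling moved by more than 20 mm (distance of coupling_mid from where it was at the start of the episode above 0.02 m).
It also fails if it takes over 48 s, if anything falls off the work surface, if the arm or the gripper's body presses on something with over 40 N, if the wrist force passes 120 N, or if a joint passes its speed limit or range.

## Working session

There is one attempt and no reset: what is moved stays moved. The work goes in short steps, Python scripts to look and compute and a tool call to move; the robot and the scene stay as the last step left them, time stands still between calls to the robot, and variables do not carry over. Pictures are saved under pics/ and viewed, and the job is handed in when it is done.

Besides the shell and the picture viewer there is one more tool, called after "Call:" as name(argument=value, ...), one argument or row to a line, values as JSON. move_arm: Moves the arm, as the interface text tells. Its arguments: {"type":"object","properties":{"deltas":{"type":"array"},"gripper":{"type":"number"},"squeeze":{"type":"number"}},"required":["deltas"]}

```bash
ls; mkdir -p pics; cat > h.py <<'E'
import numpy as np, cv2
from station import manip
from scipy.spatial.transform import Rotation as R
def cam(s):
    f=s['img'].shape[0]/2/np.tan(np.radians(s['vertical_fov'])/2)
    K=np.array([[f,0,s['cx']],[0,f,s['cy']],[0,0,1]]);return K,np.array(s['D'],float),np.array(s['origin']),R.from_quat(s['orientation']).as_matrix()
def onplane(s,px,z):
    K,D,o,Rm=cam(s); px=np.array(px,float).reshape(-1,1,2)
    u=cv2.undistortPoints(px,K,D).reshape(-1,2)
    d=np.c_[u,np.ones(len(u))]@Rm.T
    return o+d*((z-o[2])/d[:,2])[:,None]
def proj(s,P):
    K,D,o,Rm=cam(s); P=np.array(P,float).reshape(-1,3)
    return cv2.projectPoints((P-o)@Rm,np.zeros(3),np.zeros(3),K,D)[0].reshape(-1,2)
def save(n,img): cv2.imwrite('pics/'+n+'.png',cv2.cvtColor(img,cv2.COLOR_RGB2BGR))
def cropsave(n,img,x0,y0,x1,y1,k=4):
    save(n,cv2.resize(img[y0:y1,x0:x1],None,fx=k,fy=k,interpolation=cv2.INTER_CUBIC))
def snap(n,name):
    s=manip.snapshot(name); save(n,s['img']); import pickle; pickle.dump(s,open('pics/'+n+'.pkl','wb')); return s
def load(n):
    import pickle; return pickle.load(open('pics/'+n+'.pkl','rb'))
E
python3 - <<'E'
from h import *
for n in ['scene','top','wrist']:
    s=snap(n+'0',n); print(n,s['origin'],s['orientation'],s['vertical_fov'],s['cx'],s['cy'],s['D'])
st=manip.sense(); print(st)
E
```

```text
pics
scene [-0.09906778 -0.7698156   0.67312511] [ 0.82829961 -0.26181686  0.15495426 -0.47049002] 56.62979920477956 282.32482466902337 211.77582119300254 [-0.02329264  0.          0.          0.          0.        ]
top [0.29731456 0.08513333 1.31190747] [ 0.71287468 -0.69524253  0.06321923 -0.06671466] 47.55866663133077 288.2425498442847 214.26852710044767 [-0.13185766  0.          0.          0.          0.        ]
wrist [0.16445786 0.60595313 0.37315393] [0.81820778 0.55874292 0.07580945 0.11222876] 62.97005452912023 281.667111907667 213.94305006104503 [-0.01426702  0.          0.          0.          0.        ]
{'t': 0.15, 'q': array([ 1.01951014e+00,  5.28266190e-01,  1.43361081e+00,  1.22449677e-05,
        1.18142116e+00, -1.78490296e-01]), 'qd': array([-1.74947701e-03, -3.34389677e-03, -5.65144109e-03,  1.13800641e-04,
       -1.88738913e-03, -4.05926157e-05]), 'tau': array([ 1.50786367e-03, -4.42746627e+01, -1.78277940e+01, -1.54350946e-04,
        5.59590611e-03, -2.61329126e-05]), 'tcp_pos': array([0.22731354, 0.58161583, 0.23854918]), 'tool_rot': array([ 8.25900736e-01,  5.63814906e-01, -7.80773428e-04,  3.42947044e-04]), 'force': array([-0.29554915, -0.47472107,  0.12172043]), 'ft_torque': array([-0.04775952,  0.00771346, -0.01312489]), 'finger_gap': 0.9990809830143094}
```

View pics/scene0.png

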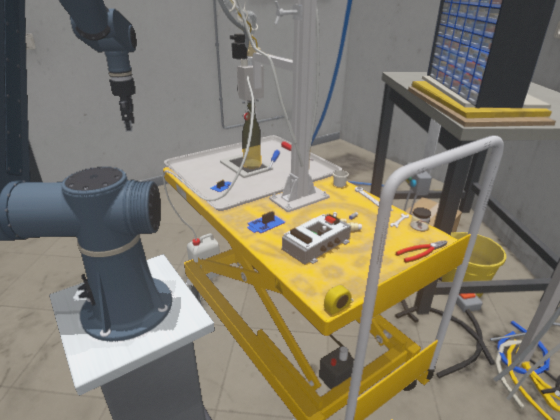

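View pics/top0.png

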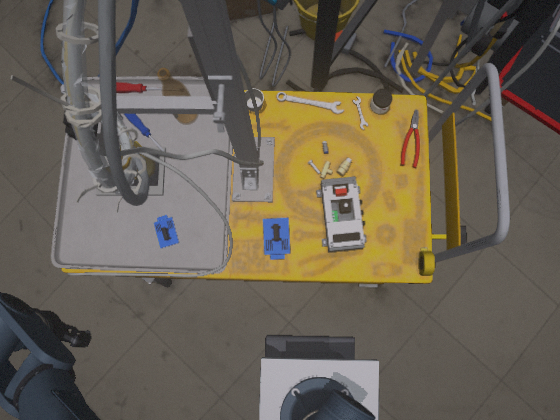

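View pics/wrist0.png

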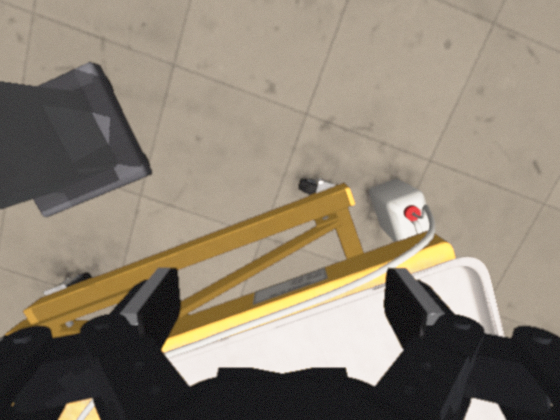

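```bash
python3 - <<'E'
from h import *
s=load('top0'); cropsave('topc',s['img'],225,165,425,290,4)
cropsave('topsmall',s['img'],140,200,300,265,4)
s=load('scene0'); cropsave('scenec',s['img'],200,160,400,310,4)
E
```

```text
(no output)
```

View pics/topc.png

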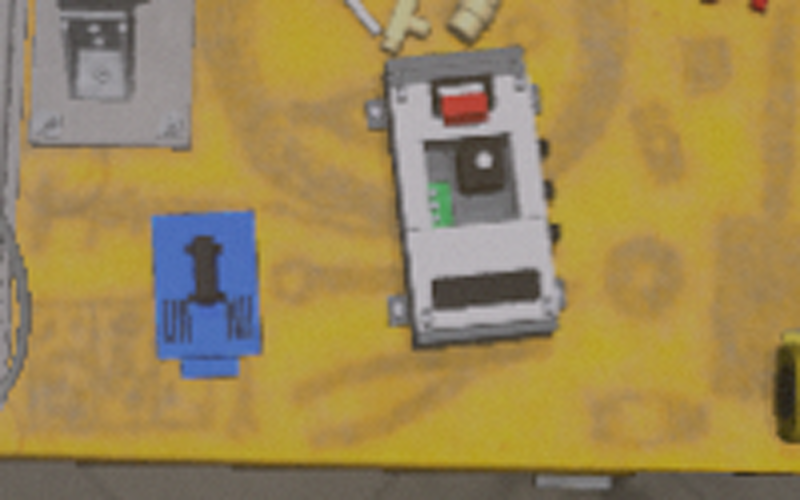

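View pics/scenec.png

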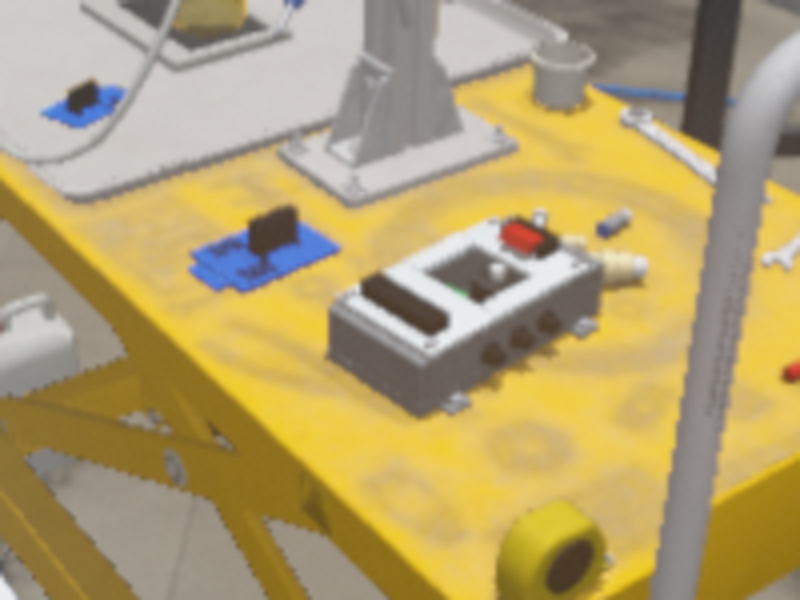

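View pics/topsmall.png

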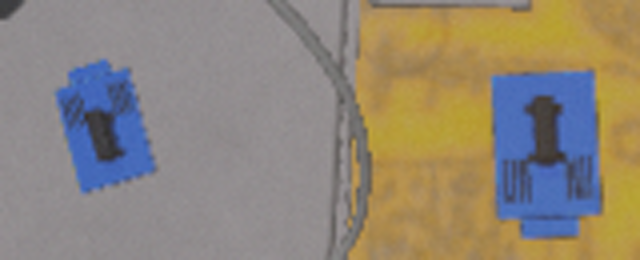

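```bash
python3 - <<'E'
from h import *
s=load('top0'); im=s['img']; hsv=cv2.cvtColor(im,cv2.COLOR_RGB2HSV)
m=cv2.inRange(hsv,(105,120,60),(125,255,255)); 
n,l,st,c=cv2.connectedComponentsWithStats(m)
for i in range(1,n):
    if st[i,4]>80: print('blue',st[i],c[i])
k=[i for i in range(1,n) if abs(c[i][0]-276)<8 and abs(c[i][1]-238)<10][0]
# crop px -> full: x=225+X/4, y=165+Y/4
f=lambda a:[(225+x/4-.4,165+y/4-.4) for x,y in a]
print('plate corners',onplane(s,f([(152,213),(255,210),(260,355),(158,360)]),.005).round(4))
print('tongue',onplane(s,f([(182,378),(240,376)]),.003).round(4))
print('bar top ends',onplane(s,f([(204,237),(207,302)]),.035).round(4))
print('frame',onplane(s,f([(388,85),(527,72),(556,318),(415,335)]),.052).round(4))
print('box upper rim',onplane(s,f([(388,62),(522,46),(555,335),(414,348)]),.046).round(4))
print('hood',onplane(s,f([(432,278),(538,268),(541,298),(434,308)]),.0715).round(4))
print('latch red',onplane(s,f([(442,97),(486,93),(488,118),(445,123)]),.067).round(4))
print('tape',onplane(s,[(427,262)],.028),'table front edge',onplane(s,f([(0,457),(720,470)]),0))
E
```

```text
blue [ 41   0  23  84 244] [47.29098361 43.46311475]
blue [384  30  39  15 154] [404.03896104  35.71428571]
blue [125 114  25  22 194] [137.44845361 123.12886598]
blue [154 215  24  33 430] [165.37674419 231.09534884]
blue [263 218  27  41 714] [275.93417367 237.07142857]
plate corners [[0.5285 0.1659 0.005 ]
 [0.5324 0.0942 0.005 ]
 [0.4313 0.0882 0.005 ]
 [0.426  0.1582 0.005 ]]
tongue [[0.4143 0.1414 0.003 ]
 [0.4167 0.1016 0.003 ]]
bar top ends [[0.5076 0.1282 0.035 ]
 [0.4632 0.1248 0.035 ]]
frame [[ 0.6126  0.0056  0.052 ]
 [ 0.6243 -0.0893  0.052 ]
 [ 0.4558 -0.1086  0.052 ]
 [ 0.4423 -0.0145  0.052 ]]
box upper rim [[ 0.6303  0.0054  0.046 ]
 [ 0.6442 -0.0868  0.046 ]
 [ 0.4451 -0.1088  0.046 ]
 [ 0.4342 -0.0144  0.046 ]]
hood [[ 0.4779 -0.0237  0.0715]
 [ 0.4862 -0.0937  0.0715]
 [ 0.4664 -0.0957  0.0715]
 [ 0.4581 -0.0252  0.0715]]
latch red [[ 0.6015 -0.0299  0.067 ]
 [ 0.605  -0.0595  0.067 ]
 [ 0.5878 -0.0609  0.067 ]
 [ 0.5836 -0.032   0.067 ]]
tape [[ 0.41341625 -0.28640287  0.028     ]] table front edge [[ 0.35679704  0.26483991  0.        ]
 [ 0.35932187 -0.23049082  0.        ]]
```

```bash
cat >> h.py <<'E'
def delta(pos,yaw=None,st=None):
    """tool-frame shift and tool-z turn (deg) to reach TCP pos, with tool x axis along world angle yaw (mod pi)"""
    st=st or manip.sense(); Rm=R.from_quat(st['tool_rot']).as_matrix()
    d=Rm.T@(np.array(pos)-st['tcp_pos']); t=0
    if yaw is not None:
        cur=np.arctan2(Rm[1,0],Rm[0,0]); t=-((yaw-cur+np.pi/2)%np.pi-np.pi/2)
    return d.round(4),round(np.degrees(t),2)
def status():
    st=manip.sense(); Rm=R.from_quat(st['tool_rot']).as_matrix()
    print('t',round(st['t'],2),'tcp',st['tcp_pos'].round(4),'yawx',round(np.degrees(np.arctan2(Rm[1,0],Rm[0,0])),2),'z',Rm[:,2].round(3),'F',st['force'].round(2),'gap',round(st['finger_gap'],3),'q',st['q'].round(2))
E
python3 - <<'E'
from h import *
print(manip.tip_extent); status()
print(delta([.4865,.127,.20],np.radians(93.9)))
E
```

```text
0.008
t 0.15 tcp [0.2273 0.5816 0.2385] yawx 68.64 z [-0.001 -0.001 -1.   ] F [-0.3  -0.47  0.12] gap 0.999 q [ 1.02  0.53  1.43  0.    1.18 -0.18]
(array([-0.3289,  0.407 ,  0.039 ]), np.float64(-25.26))
```

Candidates for the cover: the large blue plate at top pixel (276,238) on the yellow table, and a small one at (166,232) on the tray. I choose the large one: it measures about 102x71 mm, which matches 101x72. Its tongue points towards the robot, and the box's hood is also at the robot end, with the latch far.

Call:
move_arm(
  deltas=[
    [[-0.02,0.025,0.002,-1.5],[-0.04,0.05,0.005,-3],[-0.062,0.077,0.008,-5],[-0.085,0.105,0.01,-6.5],[-0.108,0.133,0.013,-8],[-0.13,0.161,0.015,-10],[-0.152,0.188,0.018,-12],[-0.175,0.216,0.02,-13.5],[-0.197,0.244,0.023,-15],[-0.22,0.272,0.026,-17],[-0.242,0.3,0.028,-18.5],[-0.265,0.328,0.031,-20],[-0.287,0.355,0.034,-22],[-0.305,0.377,0.036,-23.5],[-0.32,0.396,0.038,-25],[-0.329,0.407,0.039,-25.3],[-0.329,0.407,0.039,-25.3]],
  ],
  gripper=0.6,
)

```text
t: 1.57
tcp_pos: [0.4884, 0.1244, 0.1997]
tool_rot: [0.684, 0.73, -0.001, 0.001]
force: [-0.1, -0.0, 0.0]
finger_gap: 0.6
```

```bash
python3 - <<'E'
from h import *
status(); s=snap('wrist1','wrist')
E
```

```text
t 1.57 tcp [0.4884 0.1244 0.1997] yawx 93.73 z [ 0.    -0.002 -1.   ] F [-0.11 -0.04  0.01] gap 0.6 q [ 0.03  0.42  1.77 -0.    0.94 -1.61]
```

View pics/wrist1.png

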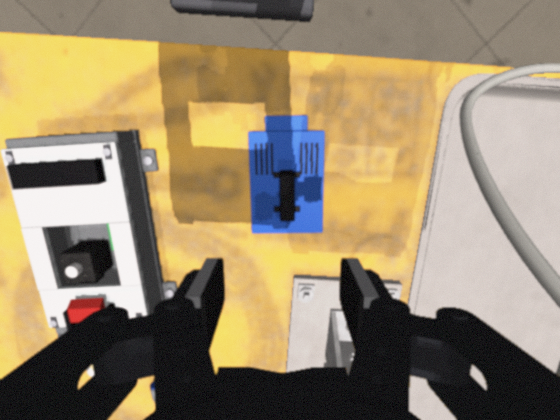

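The wrist view shows the large cover at (287,175) with its bar at (287,195), and the box at left with hood (58,172) and latch (87,308). I'll measure from this closer view.

```bash
python3 - <<'E'
from h import *
s=load('wrist1'); im=s['img']; hsv=cv2.cvtColor(im,cv2.COLOR_RGB2HSV)
cropsave('w1c',im,235,105,345,245,4); cropsave('w1b',im,0,120,200,345,3)
m=cv2.inRange(hsv,(100,110,40),(130,255,255)); m[:,:230]=0;m[:,350:]=0;m[250:]=0
m=cv2.morphologyEx(m,cv2.MORPH_CLOSE,np.ones((15,15)))
op=cv2.morphologyEx(m,cv2.MORPH_OPEN,np.ones((51,51)))
c=max(cv2.findContours(op,0,2)[0],key=cv2.contourArea); r=cv2.minAreaRect(c); b=cv2.boxPoints(r)
P=onplane(s,b,.005); print(b.round(1),P.round(4)); print(P.mean(0), [np.linalg.norm(P[i]-P[i-1]).round(4) for i in range(4)])
ti=cv2.inRange(hsv,(100,110,40),(130,255,255)); ti[:100]=0;ti[127:]=0
ys,xs=np.nonzero(ti); print('tongue px',xs.min(),xs.max(),ys.min()); print(onplane(s,[(xs.min(),ys.min()),(xs.max()+1,ys.min())],.0035))
E
```

```text
[[251. 131.]
 [322. 131.]
 [322. 231.]
 [251. 231.]] [[0.4342 0.0913 0.005 ]
 [0.4299 0.1575 0.005 ]
 [0.5279 0.167  0.005 ]
 [0.5326 0.0953 0.005 ]]
[0.48116944 0.12777224 0.005     ] [np.float64(0.0985), np.float64(0.0664), np.float64(0.0985), np.float64(0.0718)]
tongue px 266 306 116
[[0.41982196 0.10447152 0.0035    ]
 [0.41733797 0.14247545 0.0035    ]]
```

View pics/w1c.png

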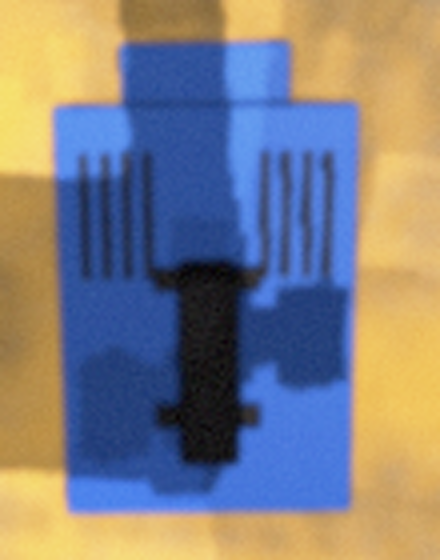

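View pics/w1b.png

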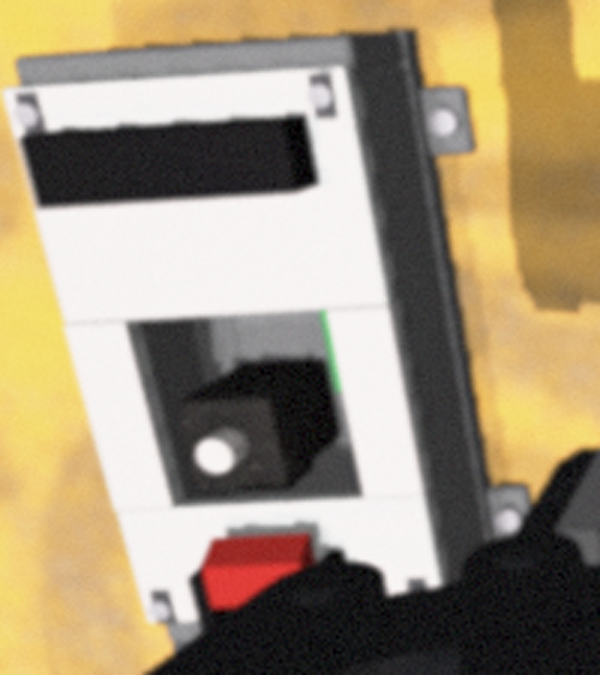

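```bash
python3 - <<'E'
from h import *
s=load('wrist1')
f=lambda a:[(235+x/4-.4,105+y/4-.4) for x,y in a]
P=onplane(s,f([(54,104),(358,102),(350,511),(68,512)]),.005);print('plate',P.round(4))
print('bar top',onplane(s,f([(207,262),(208,463)]),.035).round(4))
g=lambda a:[(x/3-.35,120+y/3-.35) for x,y in a]
P=onplane(s,g([(39,208),(318,184)]),.052+.0085);print('hood front lower edge(z=.0605)',P.round(4))
print('hood front top edge',onplane(s,g([(39,206),(294,190)]),.0715).round(4),'back top',onplane(s,g([(24,138),(305,118)]),.0715).round(4))
P=onplane(s,g([(6,90),(348,66),(385,302),(66,324)]),.052);print('frame',P.round(4))
print('latch tip edge',onplane(s,g([(212,540),(313,534)]),.058).round(4))
print('opening',onplane(s,g([(128,323),(325,309),(360,494),(175,504)]),.052).round(4))
E
```

```text
plate [[0.434  0.0885 0.005 ]
 [0.429  0.1594 0.005 ]
 [0.5293 0.1672 0.005 ]
 [0.5343 0.096  0.005 ]]
bar top [[0.4643 0.1261 0.035 ]
 [0.5101 0.1295 0.035 ]]
hood front lower edge(z=.0605) [[ 0.4905 -0.0977  0.0605]
 [ 0.4789 -0.0201  0.0605]]
hood front top edge [[ 0.4872 -0.0888  0.0715]
 [ 0.4786 -0.0209  0.0715]] back top [[ 0.4694 -0.0902  0.0715]
 [ 0.4596 -0.0166  0.0715]]
frame [[ 0.46   -0.1088  0.052 ]
 [ 0.4477 -0.014   0.052 ]
 [ 0.514  -0.0076  0.052 ]
 [ 0.5269 -0.1015  0.052 ]]
latch tip edge [[ 0.5911 -0.0618  0.058 ]
 [ 0.5869 -0.0309  0.058 ]]
opening [[ 0.5254 -0.0831  0.052 ]
 [ 0.5173 -0.0251  0.052 ]
 [ 0.5758 -0.0187  0.052 ]
 [ 0.5832 -0.0759  0.052 ]]
```

```bash
python3 - <<'E'
from h import *
status();print(delta([.489,.128,.026],np.radians(94.2)))
E
```

```text
t 1.62 tcp [0.4871 0.1258 0.1997] yawx 93.76 z [-0.001 -0.001 -1.   ] F [-0.87  0.18 -0.32] gap 0.603 q [ 0.03  0.42  1.78 -0.    0.95 -1.6 ]
(array([0.0023, 0.0023, 0.1737]), np.float64(-0.44))
```

Call:
move_arm(
  deltas=[
    [[0.001,0.001,0.025,-0.2],[0.002,0.002,0.055,-0.4],[0.0023,0.0023,0.085,-0.4],[0.0023,0.0023,0.115,-0.4],[0.0023,0.0023,0.14,-0.4],[0.0023,0.0023,0.158,-0.4],[0.0023,0.0023,0.168,-0.4],[0.0023,0.0023,0.173,-0.4],[0.0023,0.0023,0.1737,-0.4],[0.0023,0.0023,0.1737,-0.4]],
  ],
)

```text
t: 2.45
tcp_pos: [0.4892, 0.1285, 0.0265]
tool_rot: [0.681, 0.732, -0.001, 0.0]
force: [-0.3, 0.4, 0.2]
finger_gap: 0.601
```

```bash
python3 - <<'E'
from h import *
status(); s=snap('wrist2','wrist'); s=snap('scene2','scene'); cropsave('s2c',s['img'],200,160,380,295,4)
E
```

```text
t 2.45 tcp [0.4892 0.1285 0.0265] yawx 94.19 z [-0.    -0.001 -1.   ] F [-0.34  0.42  0.23] gap 0.601 q [ 0.04  0.73  1.88 -0.    0.53 -1.61]
```

View pics/wrist2.png

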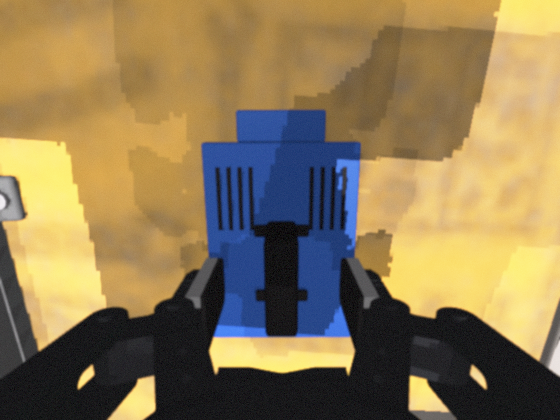

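View pics/s2c.png

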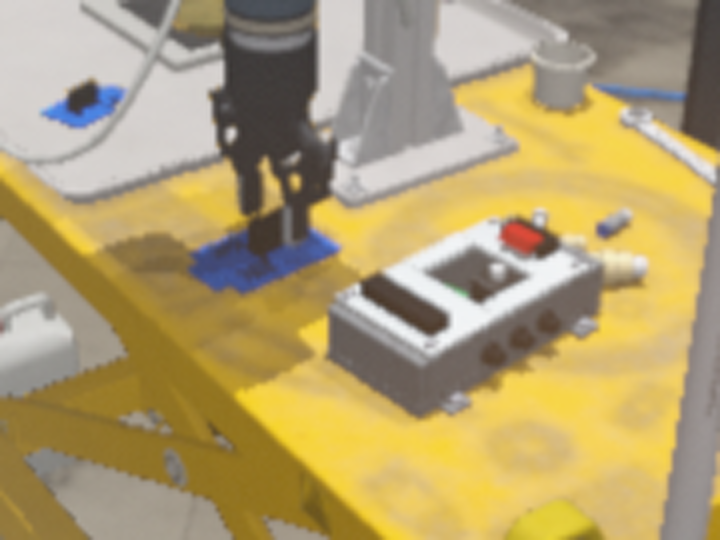

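The bar (282,280) lies centred between the pads. Now I close gently and lift.

Call:
move_arm(
  deltas=[
    [[0,0,0,0],[0,0,0,0],[0,0,0,0],[0,0,0,0],[0,0,0,0],[0,0,0,0],[0,0,0,0],[0,0,0,0]],
  ],
  gripper=0,
  squeeze=20,
)

```text
t: 3.22
tcp_pos: [0.4903, 0.1283, 0.0279]
tool_rot: [0.681, 0.732, 0.0, 0.001]
force: [-0.3, -0.1, 6.0]
finger_gap: 0.158
```

```bash
python3 - <<'E'
from h import *
status()
E
```

```text
t 3.22 tcp [0.4903 0.1283 0.0279] yawx 94.16 z [ 0.002 -0.001 -1.   ] F [-0.3  -0.09  5.96] gap 0.158 q [ 0.04  0.73  1.88 -0.    0.53 -1.61]
```

Call:
move_arm(
  deltas=[
    [[0,0,-0.005,0],[0,0,-0.015,0],[0,0,-0.03,0],[0,0,-0.05,0],[0,0,-0.07,0],[0,0,-0.085,0],[0,0,-0.095,0],[0,0,-0.1,0],[0,0,-0.1,0],[0,0,-0.1,0]],
  ],
)

```text
t: 4.05
tcp_pos: [0.4897, 0.1284, 0.1277]
tool_rot: [0.681, 0.732, 0.0, 0.001]
force: [-0.0, 0.4, -1.6]
finger_gap: 0.16
```

```bash
python3 - <<'E'
from h import *
status(); s=snap('wrist3','wrist'); s=snap('scene3','scene'); cropsave('s3c',s['img'],200,130,380,265,4)
E
```

```text
t 4.05 tcp [0.4897 0.1284 0.1277] yawx 94.16 z [ 0.002 -0.001 -1.   ] F [-0.04  0.4  -1.63] gap 0.16 q [ 0.04  0.54  1.83 -0.    0.76 -1.61]
```

View pics/wrist3.png

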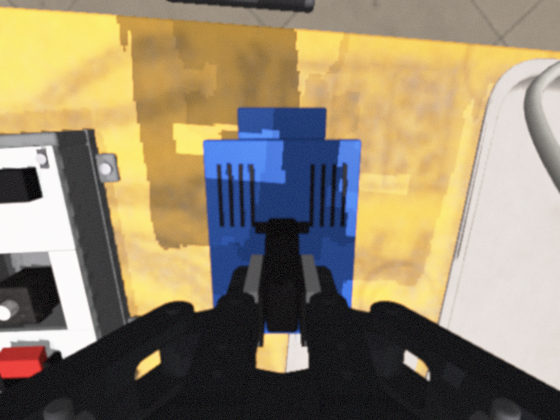

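View pics/s3c.png

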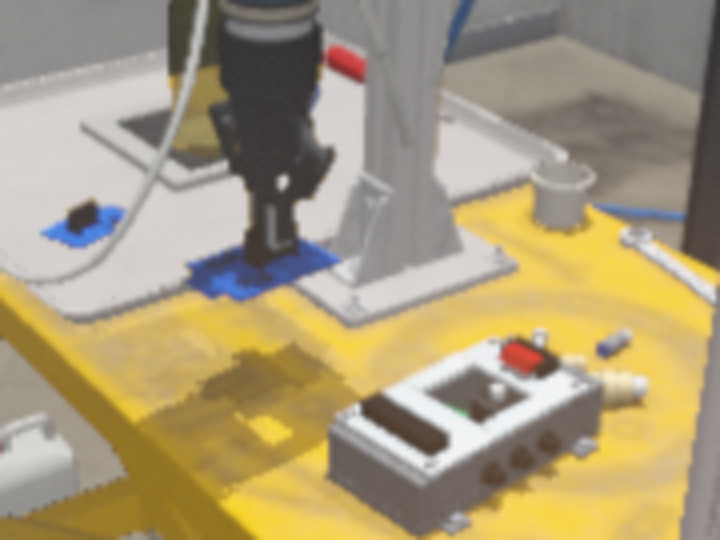

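```bash
python3 - <<'E'
from h import *
print(delta([.430,-.061,.106],np.radians(96.6)))
E
```

```text
(array([-0.1845, -0.0729,  0.0212]), np.float64(-2.44))
```

Call:
move_arm(
  deltas=[
    [[-0.01,-0.01,0,-0.3],[-0.025,-0.025,0,-0.6],[-0.045,-0.045,0,-1],[-0.065,-0.06,0,-1.3],[-0.085,-0.07,0,-1.6],[-0.105,-0.073,0,-2],[-0.125,-0.073,0,-2.4],[-0.145,-0.073,0,-2.4],[-0.162,-0.073,0.005,-2.4],[-0.176,-0.073,0.01,-2.4],[-0.1825,-0.073,0.016,-2.4],[-0.1845,-0.073,0.02,-2.4],[-0.1845,-0.073,0.021,-2.4],[-0.1845,-0.073,0.021,-2.4]],
  ],
)

```text
t: 5.32
tcp_pos: [0.429, -0.0602, 0.1055]
tool_rot: [0.665, 0.746, -0.001, -0.001]
force: [1.0, 0.6, -1.8]
finger_gap: 0.158
```

```bash
python3 - <<'E'
from h import *
status(); s=snap('wrist4','wrist'); s=snap('scene4','scene'); cropsave('s4c',s['img'],230,160,410,295,4)
E
```

```text
t 5.32 tcp [ 0.429  -0.0602  0.1055] yawx 96.57 z [-0.002  0.    -1.   ] F [ 1.01  0.61 -1.8 ] gap 0.158 q [-0.4   0.53  2.02 -0.    0.59 -2.08]
```

View pics/wrist4.png

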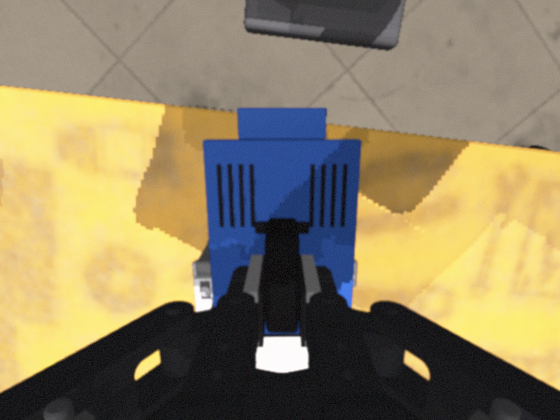

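View pics/s4c.png

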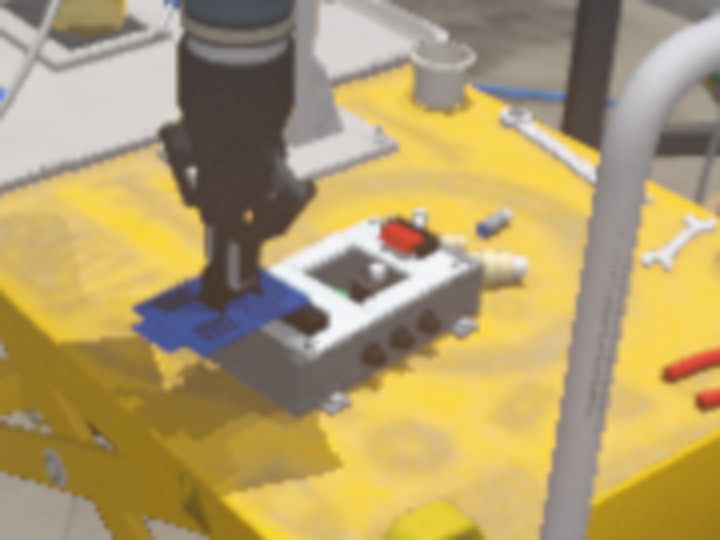

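Call:
move_arm(
  deltas=[
    [[0,0,0.002,0],[0,0,0.004,0],[0,0,0.005,0],[0,0,0.0055,0],[0,0,0.006,0],[0,0,0.0065,0],[0,0,0.007,0],[0,0,0.0075,0]],
  ],
)

```text
t: 6.08
tcp_pos: [0.4295, -0.0601, 0.0986]
tool_rot: [0.665, 0.747, -0.0, 0.0]
force: [0.6, 0.8, -2.1]
finger_gap: 0.155
```

Call:
move_arm(
  deltas=[
    [[0,0,0.0005,0],[0,0,0.001,0],[0,0,0.0015,0],[0,0,0.002,0]],
  ],
)

```text
t: 6.42
tcp_pos: [0.4295, -0.0602, 0.0965]
tool_rot: [0.665, 0.747, -0.0, 0.0]
force: [0.7, -0.1, -1.1]
finger_gap: 0.157
```

Call:
move_arm(
  deltas=[
    [[0,0,0.0005,0],[0,0,0.001,0],[0,0,0.0015,0],[0,0,0.002,0]],
  ],
)

```text
t: 6.75
tcp_pos: [0.4295, -0.0602, 0.0945]
tool_rot: [0.665, 0.747, -0.0, 0.0]
force: [0.8, -0.2, -1.2]
finger_gap: 0.155
```

```bash
python3 - <<'E'
from h import *
status(); s=snap('wrist5','wrist')
E
```

```text
t 6.75 tcp [ 0.4295 -0.0602  0.0945] yawx 96.61 z [-0.    -0.001 -1.   ] F [ 0.84 -0.24 -1.23] gap 0.155 q [-0.4   0.55  2.03 -0.    0.56 -2.08]
```

View pics/wrist5.png

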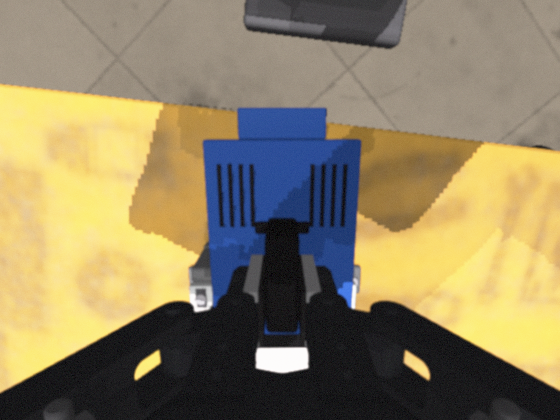

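```bash
python3 - <<'E'
from h import *
s=load('wrist5'); cropsave('w5c',s['img'],180,210,380,390,4)
s=snap('scene5','scene'); cropsave('s5c',s['img'],250,200,370,290,6)
print(delta([.46,-.06,.0715]), proj(s,[[.463,-.057,.0715],[.473,-.056,.0715],[.483,-.055,.0715]]))
E
```

```text
(array([-0.0033,  0.0304,  0.0229]), np.float64(0.0)) [[296.20242613 231.99584582]
 [298.82955843 230.71285865]
 [301.42921182 229.4432214 ]]
```

View pics/w5c.png

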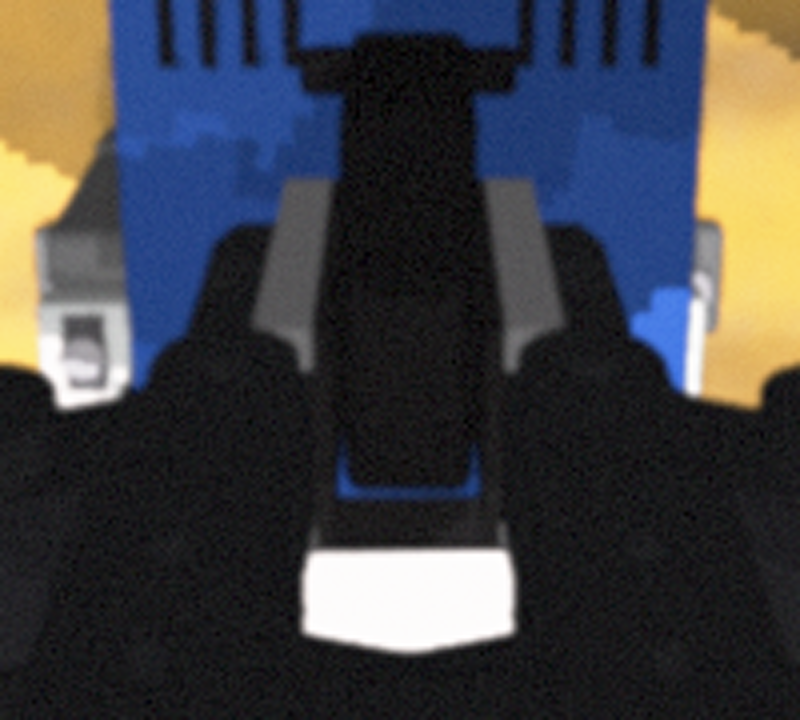

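View pics/s5c.png

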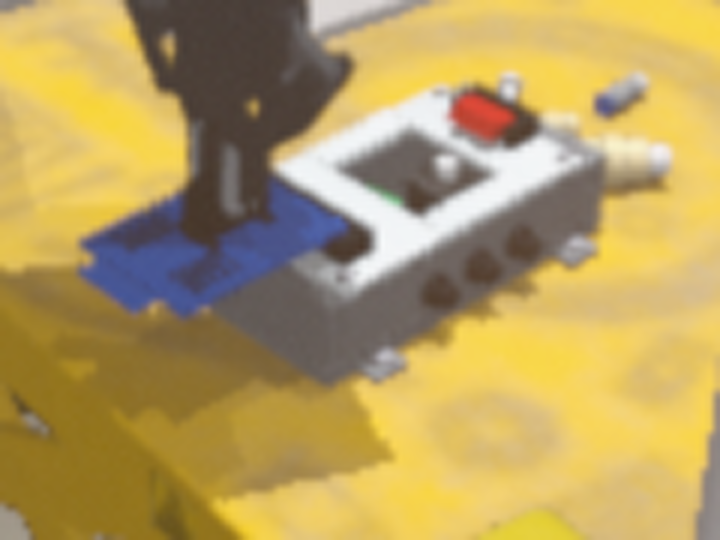

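```bash
python3 - <<'E'
from h import *
st=manip.sense(); y=np.radians(6.6); u=np.array([np.cos(y),np.sin(y),0]); v=np.array([-u[1],u[0],0])
for n in ['scene5','wrist5','scene4','wrist4']:
    s=load(n)
    z0=.0945 if '5' in n else .1055
    g=np.array([.4295,-.0602,z0-.0279])
    pts={'rearR':g+.043*u-.036*v+[0,0,.005],'rearL':g+.043*u+.036*v+[0,0,.005],'frontR':g-.058*u-.036*v+[0,0,.005],'frontL':g-.058*u+.036*v+[0,0,.005],'tongR':g-.072*u-.02*v+[0,0,.0035],'tongL':g-.072*u+.02*v+[0,0,.0035]}
    for k,p in pts.items(): print(n,k,proj(s,p).round(1))
E
```

```text
scene5 rearR [[307.6 236.1]]
scene5 rearL [[289.7 225.4]]
scene5 frontR [[280.1 250.5]]
scene5 frontL [[262.4 238.6]]
scene5 tongR [[272.  250.3]]
scene5 tongL [[262.2 243.6]]
wrist5 rearR [[214.7 335. ]]
wrist5 rearL [[350.4 335.1]]
wrist5 frontR [[203.  140.6]]
wrist5 frontL [[362.7 140.7]]
wrist5 tongR [[237.8 108.3]]
wrist5 tongL [[327.9 108.3]]
scene4 rearR [[307.7 232.8]]
scene4 rearL [[289.8 222.2]]
scene4 frontR [[280.1 247.1]]
scene4 frontL [[262.4 235.3]]
scene4 tongR [[272.  246.9]]
scene4 tongL [[262.2 240.2]]
wrist4 rearR [[214.7 335.9]]
wrist4 rearL [[350.3 335.9]]
wrist4 frontR [[202.8 141.8]]
wrist4 frontL [[362.3 141.8]]
wrist4 tongR [[237.6 109.5]]
wrist4 tongL [[327.5 109.5]]
```

```bash
python3 - <<'E'
from h import *
for n in ['scene0','wrist1','top0']:
    s=load(n)
    print(n,proj(s,[[.487,-.0915,.0715],[.4675,-.0935,.0715],[.459,-.021,.0715],[.487,-.0915,.052],[.456,-.1087,.052],[.456,-.1087,.046],[.4885,.128,.035]]).round(1).tolist())
s=load('scene0'); cropsave('s0b',s['img'],270,205,360,272,8)
E
```

```text
scene0 [[310.7, 235.0], [305.6, 237.6], [287.4, 226.7], [310.4, 240.8], [305.5, 247.5], [305.4, 249.3], [267.3, 212.6]]
wrist1 [[9.3, 187.9], [3.0, 163.0], [95.6, 157.8], [26.9, 183.3], [1.1, 144.7], [6.7, 144.2], [286.6, 197.1]]
top0 [[358.3, 231.3], [359.0, 238.6], [331.5, 241.2], [357.2, 232.4], [363.6, 244.0], [363.3, 244.3], [275.4, 230.8]]
```

View pics/s0b.png

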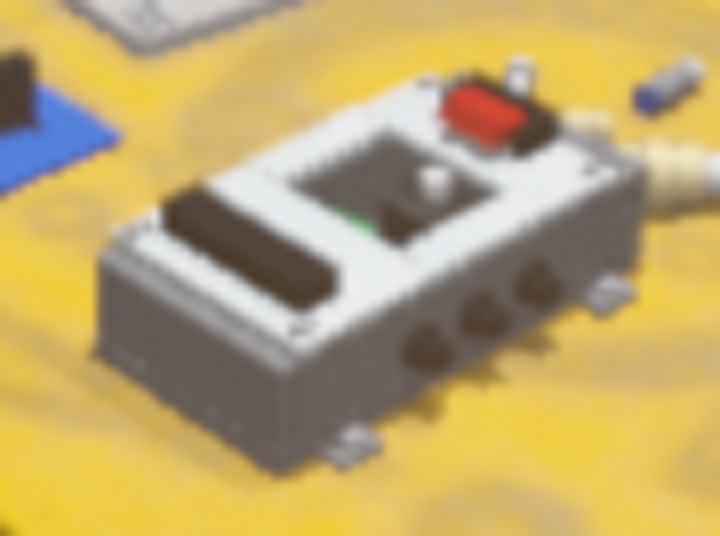

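Call:
move_arm(
  deltas=[
    [[0,0,0.0005,0],[0,0,0.001,0],[0,0,0.0015,0],[0,0,0.002,0]],
  ],
)

```text
t: 7.18
tcp_pos: [0.4291, -0.0602, 0.0928]
tool_rot: [0.665, 0.747, -0.001, -0.0]
force: [-2.4, -1.0, 7.0]
finger_gap: 0.159
```

Call:
move_arm(
  deltas=[
    [[0,0,0.0005,0],[0,0,0.001,0],[0,0,0.0015,0],[0,0,0.002,0]],
  ],
)

```text
t: 7.52
tcp_pos: [0.4282, -0.0602, 0.0914]
tool_rot: [0.665, 0.747, -0.001, -0.001]
force: [-4.6, -3.3, 8.3]
finger_gap: 0.162
```

```bash
python3 - <<'E'
from h import *
status(); s=snap('wrist6','wrist');cropsave('w6c',s['img'],180,90,380,390,2)
s=snap('scene6','scene'); cropsave('s6c',s['img'],250,200,370,290,6)
E
```

```text
t 7.52 tcp [ 0.4282 -0.0602  0.0914] yawx 96.67 z [-0.002 -0.001 -1.   ] F [-4.58 -3.28  8.27] gap 0.162 q [-0.4   0.56  2.03 -0.    0.55 -2.08]
```

View pics/w6c.png

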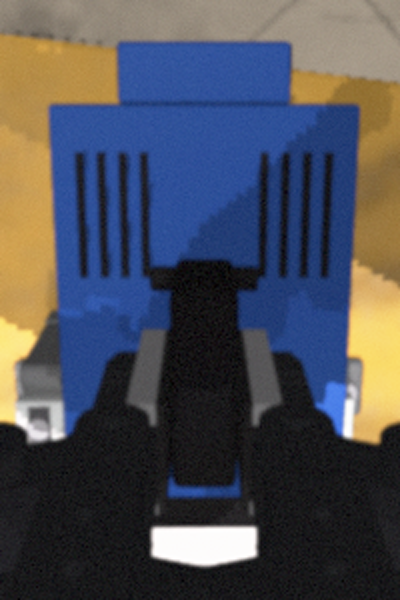

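View pics/s6c.png

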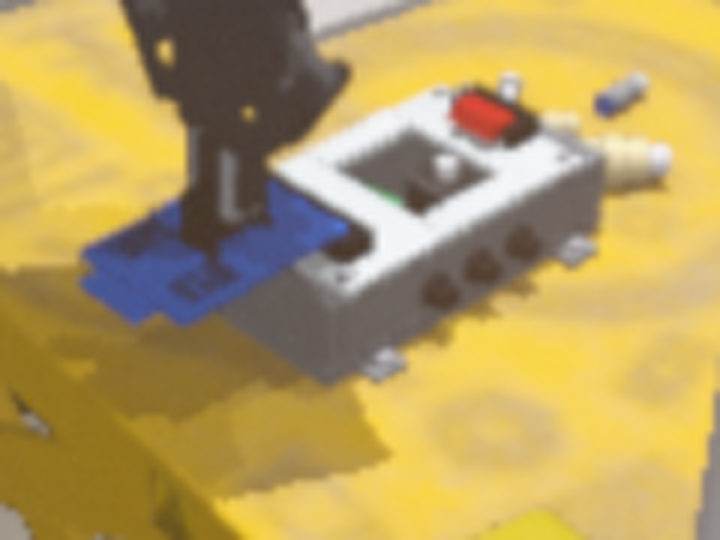

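Call:
move_arm(
  deltas=[
    [[0,-0.0005,0.0005,0],[0,-0.001,0.001,0],[0,-0.0013,0.0015,0],[0,-0.0016,0.002,0]],
  ],
)

```text
t: 7.95
tcp_pos: [0.4268, -0.0605, 0.0896]
tool_rot: [0.665, 0.747, -0.001, -0.0]
force: [-1.1, -0.3, 5.4]
finger_gap: 0.161
```

Force stays near 7 N. I'll keep going.

Call:
move_arm(
  deltas=[
    [[0,-0.0003,0.0005,0],[0,-0.0006,0.001,0],[0,-0.0009,0.0015,0],[0,-0.0012,0.002,0],[0,-0.0015,0.0025,0],[0,-0.0018,0.003,0]],
  ],
)

```text
t: 8.45
tcp_pos: [0.4248, -0.0608, 0.0867]
tool_rot: [0.665, 0.747, -0.001, -0.0]
force: [-0.9, 0.7, 5.7]
finger_gap: 0.155
```

Call:
move_arm(
  deltas=[
    [[0,-0.0003,0.0005,0],[0,-0.0006,0.001,0],[0,-0.0009,0.0015,0],[0,-0.0012,0.002,0],[0,-0.0015,0.0025,0],[0,-0.0018,0.003,0]],
  ],
)

```text
t: 8.95
tcp_pos: [0.4231, -0.061, 0.0837]
tool_rot: [0.665, 0.747, -0.001, -0.0]
force: [-0.8, 0.9, 5.0]
finger_gap: 0.159
```

```bash
python3 - <<'E'
from h import *
status(); s=snap('wrist7','wrist');cropsave('w7c',s['img'],180,90,380,390,2)
s=snap('scene7','scene'); cropsave('s7c',s['img'],250,200,370,290,6)
E
```

```text
t 8.95 tcp [ 0.4231 -0.061   0.0837] yawx 96.69 z [-0.002 -0.001 -1.   ] F [-0.78  0.9   5.01] gap 0.159 q [-0.4   0.57  2.05 -0.    0.52 -2.09]
```

View pics/w7c.png

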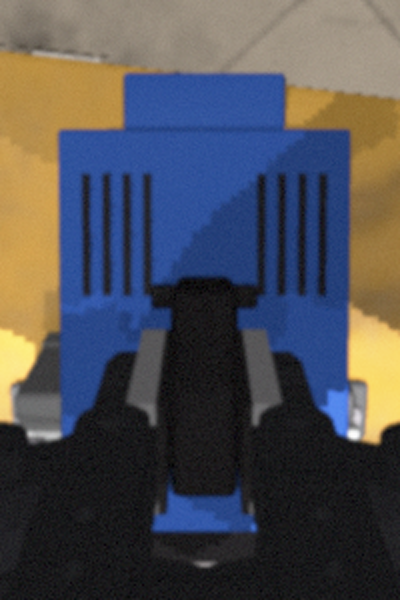

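View pics/s7c.png

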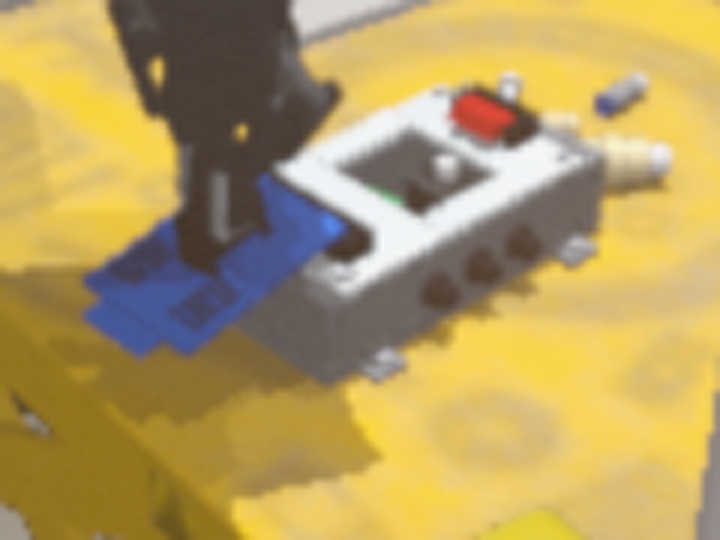

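```bash
python3 - <<'E'
from h import *
s=load('wrist7');cropsave('w7d',s['img'],195,110,375,260,4);cropsave('w7e',s['img'],215,225,345,385,4)
E
```

```text
(no output)
```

View pics/w7d.png

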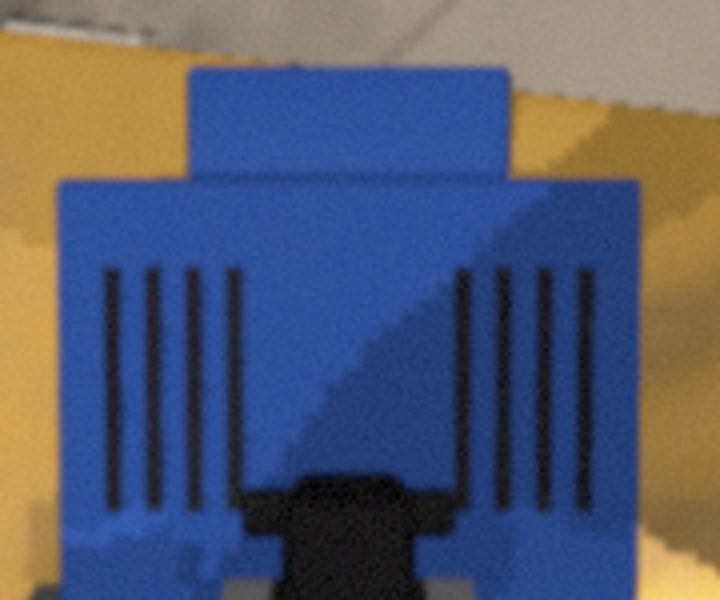

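View pics/w7e.png

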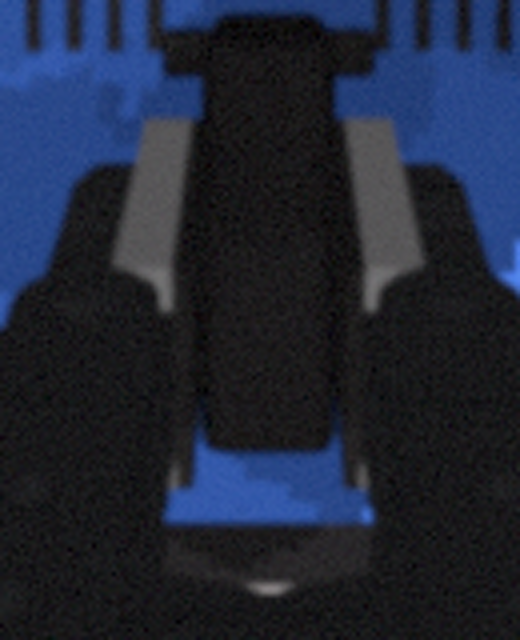

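```bash
cat >> h.py <<'E'
def coverpose(s,obj,px,zoff=0):
    """PnP; obj in cover frame: origin below grip on underside. returns R,t (world)"""
    K,D,o,Rm=cam(s)
    obj=np.array(obj,float);px=np.array(px,float)
    ok,r,t=cv2.solvePnP(obj,px,K,D,flags=cv2.SOLVEPNP_SQPNP)
    ok,r,t=cv2.solvePnP(obj,px,K,D,r,t,True,flags=cv2.SOLVEPNP_ITERATIVE)
    e=cv2.projectPoints(obj,r,t,K,D)[0].reshape(-1,2)-px
    Rc=Rm@cv2.Rodrigues(r)[0]; T=o+Rm@t.ravel()
    return Rc,T,np.abs(e).max()
OBJ=[(-.072,-.02,.0035),(-.072,.02,.0035),(-.058,-.036,.005),(-.058,.036,.005),(.022,-.007,.035),(.022,.007,.035)]
def report(s,px):
    Rc,T,e=coverpose(s,OBJ,px); st=manip.sense()
    tip=T+Rc@np.array([-.072,0,.00175]); low=T+Rc@np.array([-.072,0,0]); edge=T+Rc@np.array([.043,0,0])
    print('err',e.round(2),'tilt',np.arcsin(Rc[2,0]).round(3),'roll',np.arcsin(Rc[2,1]).round(3),'yaw',np.degrees(np.arctan2(Rc[1,0],Rc[0,0])).round(2))
    for n,p in (('grip',T+Rc@np.array([0,0,.02])),('lowtip',low),('edge',edge)): print(n,p.round(4),'rel tcp',(p-st['tcp_pos']).round(4))
E
python3 - <<'E'
from h import *
s=load('wrist7')
report(s,[(242.1,126.6),(322.1,126.6),(209.1,154.6),(354.1,154.6),(266.4,336.9),(297.4,336.9)])
# sanity on flat
s=load('wrist5')
f=lambda x,y:(180+x/4-.4,210+y/4-.4)
report(s,[(237.5,108),(326,108),(203.3,140.3),(360,140.3),f(345,485),f(475,485)])
E
```

```text
err 0.55 tilt 0.156 roll -0.004 yaw 6.65
grip [ 0.4278 -0.0609  0.0707] rel tcp [ 0.0048  0.0001 -0.013 ]
lowtip [ 0.3602 -0.0688  0.0397] rel tcp [-0.0628 -0.0078 -0.0439]
edge [ 0.4731 -0.0557  0.0576] rel tcp [ 0.0501  0.0053 -0.026 ]
err 0.27 tilt -0.003 roll -0.006 yaw 6.6
grip [ 0.4295 -0.0606  0.0836] rel tcp [ 0.0065  0.0004 -0.0001]
lowtip [ 0.3579 -0.069   0.0638] rel tcp [-0.0651 -0.008  -0.0199]
edge [ 0.4721 -0.0558  0.0635] rel tcp [ 0.0491  0.0053 -0.0202]
```

```bash
python3 - <<'E'
from h import *
def ray(n,px):
    s=load(n);K,D,o,Rm=cam(s);u=cv2.undistortPoints(np.array(px,float).reshape(-1,1,2),K,D).reshape(2);d=Rm@np.array([*u,1]);return o,d/np.linalg.norm(d)
def tri(rs):
    A=0;b=0
    for o,d in rs: M=np.eye(3)-np.outer(d,d);A=A+M;b=b+M@o
    p=np.linalg.solve(A,b);return p.round(4),[np.linalg.norm(np.cross(p-o,d)).round(4) for o,d in rs]
t=lambda x,y:('top0',(225+x/4-.4,165+y/4-.4)); w=lambda x,y:('wrist1',(x/3-.35,120+y/3-.35)); c=lambda x,y:('scene0',(270+x/8-.45,205+y/8-.45))
print('hood backleft top',tri([ray(*t(434,308)),ray(*w(305,118)),ray(*c(163,205))]))
print('hood frontleft top',tri([ray(*t(432,278)),ray(*w(294,190)),ray(*c(200,187))]))
print('hood backright top',tri([ray(*t(541,298)),ray(*w(24,138)),ray(*c(297,290))]))
print('hood frontright top',tri([ray(*t(538,268)),ray(*w(39,206)),ray(*c(338,268))]))
print('opening corner fl',tri([ray(*t(422,225+0)),ray(*w(325,309)),ray(*c(290,180))]))
print('opening wrist/scene fl',tri([ray(*w(325,309)),ray(*c(290,182))]),'br',tri([ray(*w(175,504)),ray(*c(497,190))]))
print('hood w/s backleft',tri([ray(*w(305,118)),ray(*c(163,205))]),'fr',tri([ray(*w(39,206)),ray(*c(338,268))]))
print('bar top front/back cov: ',tri([ray('wrist1',(235+207/4-.4,105+262/4-.4)),ray(*t(207,302))]))
E
```

```text
hood backleft top (array([ 0.4619, -0.0253,  0.0592]), [np.float64(0.0024), np.float64(0.0021), np.float64(0.0028)])
hood frontleft top (array([ 0.4803, -0.0255,  0.0619]), [np.float64(0.0013), np.float64(0.0006), np.float64(0.0008)])
hood backright top (array([ 0.4692, -0.0971,  0.0624]), [np.float64(0.0016), np.float64(0.0018), np.float64(0.0003)])
hood frontright top (array([ 0.4884, -0.0952,  0.063 ]), [np.float64(0.0009), np.float64(0.0009), np.float64(0.0002)])
opening corner fl (array([ 0.5191, -0.0236,  0.0498]), [np.float64(0.0055), np.float64(0.0027), np.float64(0.0044)])
opening wrist/scene fl (array([ 0.5199, -0.0274,  0.0494]), [np.float64(0.0017), np.float64(0.0017)]) br (array([ 0.5819, -0.0755,  0.0511]), [np.float64(0.0016), np.float64(0.0016)])
hood w/s backleft (array([ 0.4633, -0.0243,  0.0589]), [np.float64(0.002), np.float64(0.002)]) fr (array([ 0.4889, -0.0953,  0.0629]), [np.float64(0.0005), np.float64(0.0005)])
bar top front/back cov:  (array([0.4621, 0.1252, 0.0468]), [np.float64(0.0009), np.float64(0.0009)])
```

Call:
move_arm(
  deltas=[
    [[0,-0.0003,0.0005,0],[0,-0.0006,0.001,0],[0,-0.0008,0.0015,0],[0,-0.001,0.002,0],[0,-0.0012,0.0025,0],[0,-0.0015,0.003,0],[0,-0.0018,0.0035,0],[0,-0.002,0.004,0]],
  ],
)

```text
t: 9.72
tcp_pos: [0.4211, -0.0613, 0.0796]
tool_rot: [0.665, 0.747, -0.001, -0.0]
force: [-0.8, 0.5, 4.7]
finger_gap: 0.152
```

```bash
python3 - <<'E'
from h import *
status(); s=snap('wrist8','wrist');cropsave('w8d',s['img'],195,110,375,260,4);cropsave('w8e',s['img'],215,225,345,385,4)
E
```

```text
t 9.72 tcp [ 0.4211 -0.0613  0.0796] yawx 96.68 z [-0.002 -0.001 -1.   ] F [-0.78  0.46  4.69] gap 0.152 q [-0.41  0.58  2.06 -0.    0.51 -2.09]
```

View pics/w8d.png

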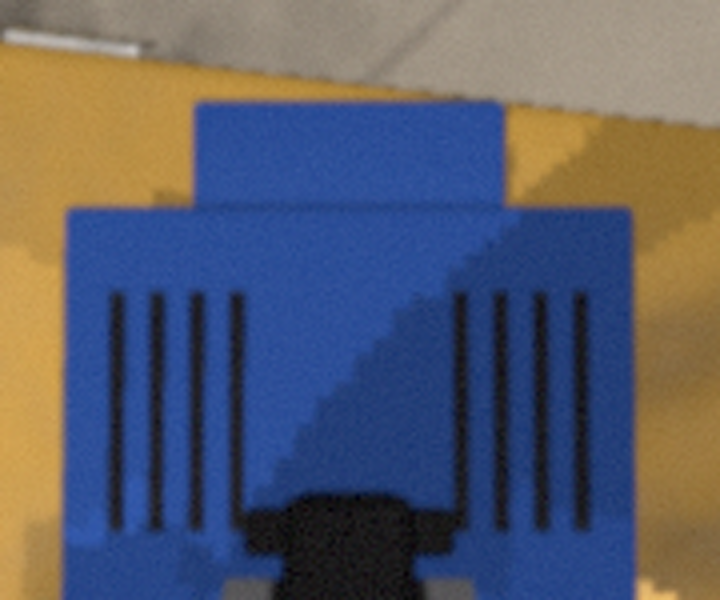

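View pics/w8e.png

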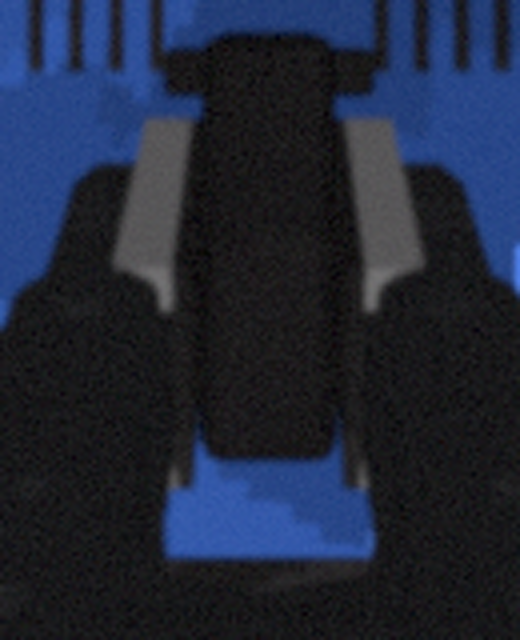

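```bash
python3 - <<'E'
from h import *
s=load('wrist8')
d=lambda x,y:(195+x/4-.4,110+y/4-.4); e=lambda x,y:(215+x/4-.4,225+y/4-.4)
report(s,[d(196,101),d(504,101),d(67,208),d(632,208),e(206,458),e(332,458)])
# add rear edge row as a check
Rc,T,er=coverpose(s,OBJ,[d(196,101),d(504,101),d(67,208),d(632,208),e(206,458),e(332,458)])
print(proj(s,T+Rc@np.array([.043,0,.005])),'seen y',e(270,557))
E
```

```text
err 0.43 tilt 0.221 roll 0.001 yaw 6.68
grip [ 0.428  -0.0608  0.0655] rel tcp [ 0.007   0.0004 -0.014 ]
lowtip [ 0.3626 -0.0685  0.0302] rel tcp [-0.0584 -0.0072 -0.0493]
edge [ 0.474  -0.0554  0.0554] rel tcp [ 0.0531  0.0058 -0.0241]
[[281.89772519 354.50117692]] seen y (282.1, 363.85)
```

```bash
python3 - <<'E'
from h import *
import h
d=lambda x,y:(195+x/4-.4,110+y/4-.4); e=lambda x,y:(215+x/4-.4,225+y/4-.4)
s=load('wrist8')
base=[d(196,101),d(504,101),d(67,208),d(632,208)]
h.OBJ=OBJ[:4]+[(.043,0,.005)]
report(s,base+[e(270,557)])
h.OBJ=OBJ[:4]+[(.043,0,.005),OBJ[4],OBJ[5]]
report(s,base+[e(270,557),e(206,458),e(332,458)])
s=load('wrist5');f=lambda x,y:(180+x/4-.4,210+y/4-.4)
h.OBJ=OBJ[:4]+[(.043,0,.005)]
report(s,[(237.5,108),(326,108),(203.3,140.3),(360,140.3),f(408,497)])
E
```

```text
err 0.31 tilt 0.325 roll -0.003 yaw 6.72
grip [ 0.4246 -0.0611  0.0718] rel tcp [ 0.0036  0.0001 -0.0077]
lowtip [ 0.3632 -0.0684  0.0299] rel tcp [-0.0578 -0.0072 -0.0496]
edge [ 0.4714 -0.0556  0.0666] rel tcp [ 0.0504  0.0056 -0.0129]
err 1.33 tilt 0.325 roll 0.002 yaw 6.71
grip [ 0.4246 -0.0612  0.0715] rel tcp [ 0.0037  0.     -0.008 ]
lowtip [ 0.3632 -0.0684  0.0296] rel tcp [-0.0578 -0.0072 -0.0499]
edge [ 0.4714 -0.0557  0.0663] rel tcp [ 0.0505  0.0056 -0.0132]
err 0.32 tilt 0.018 roll -0.006 yaw 6.59
grip [ 0.4292 -0.0606  0.0849] rel tcp [0.0082 0.0006 0.0054]
lowtip [ 0.358  -0.069   0.0636] rel tcp [-0.063  -0.0077 -0.0159]
edge [ 0.4722 -0.0558  0.0657] rel tcp [ 0.0513  0.0054 -0.0139]
```

```bash
python3 - <<'E'
from h import *
status();print(delta([.421,-.0613,.135]),delta([.5524,-.0504,.1135]))
E
```

```text
t 9.77 tcp [ 0.421  -0.0612  0.0795] yawx 96.69 z [-0.002 -0.001 -1.   ] F [-1.51  1.05  3.99] gap 0.152 q [-0.41  0.58  2.06 -0.    0.51 -2.09]
(array([-0.0001, -0.0001, -0.0555]), np.float64(0.0)) (array([-0.0046,  0.1317, -0.0343]), np.float64(0.0))
```

Call:
move_arm(
  deltas=[
    [[0,0,-0.003,0],[0,0,-0.01,0],[0,0,-0.022,0],[0,0,-0.036,0],[0,0,-0.048,0],[-0.001,0.008,-0.055,0],[-0.001,0.024,-0.056,0],[-0.002,0.044,-0.056,0],[-0.003,0.066,-0.056,0],[-0.004,0.088,-0.056,0],[-0.0046,0.108,-0.056,0],[-0.0046,0.122,-0.054,0],[-0.0046,0.129,-0.048,0],[-0.0046,0.1317,-0.042,0],[-0.0046,0.1317,-0.037,0],[-0.0046,0.1317,-0.0345,0],[-0.0046,0.1317,-0.0345,0]],
  ],
)

```text
t: 11.18
tcp_pos: [0.5503, -0.0501, 0.1125]
tool_rot: [0.665, 0.747, -0.002, -0.002]
force: [0.2, -0.6, -1.7]
finger_gap: 0.158
```

```bash
python3 - <<'E'
from h import *
status(); s=snap('wrist9','wrist');cropsave('w9d',s['img'],180,100,380,250,4);cropsave('w9e',s['img'],215,225,345,385,4)
s=snap('scene9','scene'); cropsave('s9c',s['img'],250,190,370,280,6)
E
```

```text
t 11.18 tcp [ 0.5503 -0.0501  0.1125] yawx 96.67 z [-0.006 -0.    -1.   ] F [ 0.25 -0.61 -1.67] gap 0.158 q [-0.29  0.61  1.72 -0.    0.81 -1.98]
```

View pics/w9d.png

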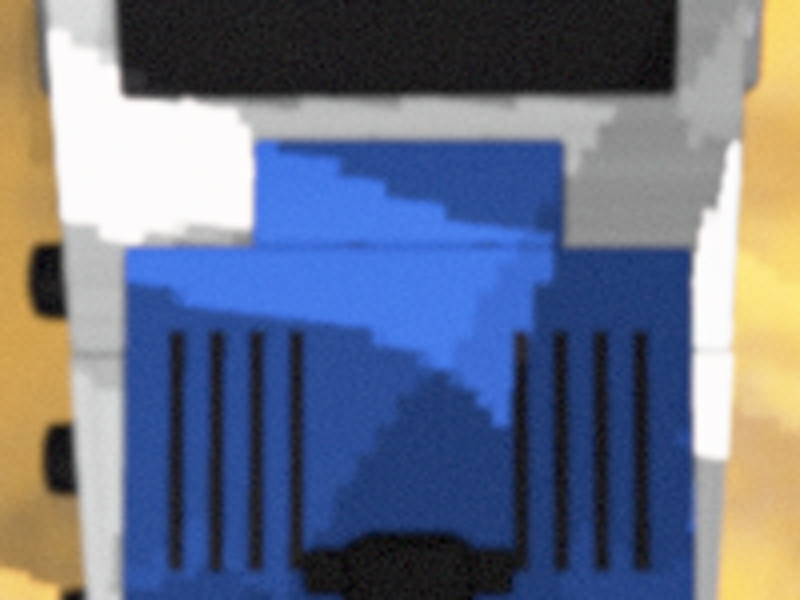

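View pics/s9c.png

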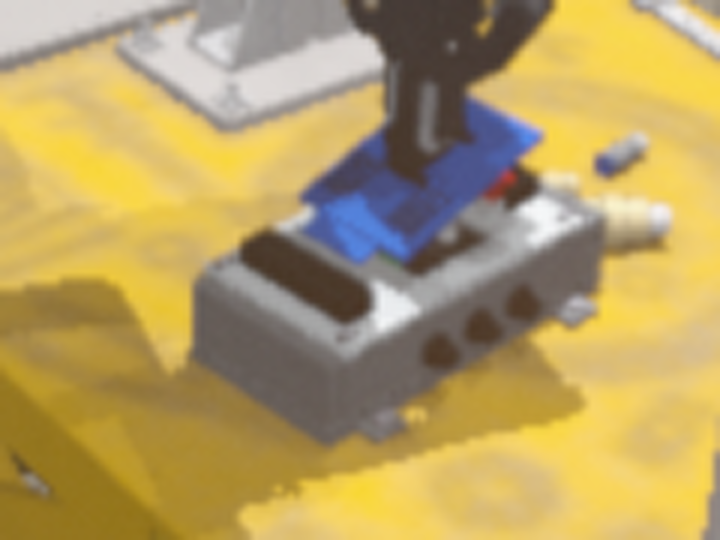

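View pics/w9e.png

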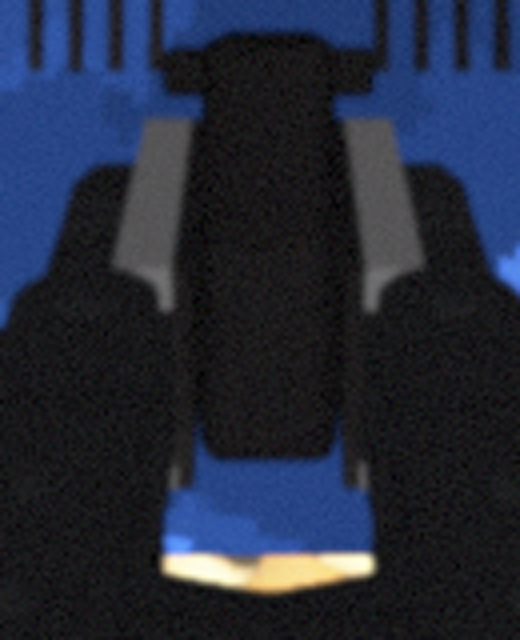

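```bash
python3 - <<'E'
from h import *
import h
d=lambda x,y:(180+x/4-.4,100+y/4-.4); e=lambda x,y:(215+x/4-.4,225+y/4-.4)
s=load('wrist9'); h.OBJ=OBJ[:4]+[(.043,0,.005)]
report(s,[d(255,141),d(562,141),d(125,248),d(692,248),e(270,553)])
P=onplane(s,[d(123,96),d(677,94)],.0625);print(P.round(4),P.mean(0).round(4)); P=onplane(s,[d(123,96),d(677,94)],.0605);print(P.round(4))
E
```

```text
err 0.45 tilt 0.306 roll -0.006 yaw 6.75
grip [ 0.5543 -0.0499  0.1041] rel tcp [ 0.003   0.0005 -0.0093]
lowtip [ 0.4921 -0.0574  0.0634] rel tcp [-0.0592 -0.007  -0.0501]
edge [ 0.601  -0.0445  0.098 ] rel tcp [ 0.0497  0.0059 -0.0154]
[[ 0.4898 -0.0952  0.0625]
 [ 0.4811 -0.0233  0.0625]] [ 0.4854 -0.0593  0.0625]
[[ 0.4898 -0.0956  0.0605]
 [ 0.4811 -0.0229  0.0605]]
```

Call:
move_arm(
  deltas=[
    [[0,0,0.002,0],[0,0,0.004,0],[0,0,0.006,0],[0,0,0.007,0],[0,0,0.008,0],[0,0,0.0085,0],[0,0,0.009,0],[0,0,0.0095,0]],
  ],
)

```text
t: 11.95
tcp_pos: [0.5514, -0.0504, 0.104]
tool_rot: [0.665, 0.747, -0.002, -0.001]
force: [-0.2, 0.2, -1.1]
finger_gap: 0.151
```

Call:
move_arm(
  deltas=[
    [[0,0,0.0005,0],[0,0,0.001,0],[0,0,0.0015,0]],
  ],
)

```text
t: 12.2
tcp_pos: [0.5514, -0.0504, 0.1024]
tool_rot: [0.665, 0.747, -0.002, -0.001]
force: [-0.4, 0.3, -1.6]
finger_gap: 0.159
```

Call:
move_arm(
  deltas=[
    [[0,0,0.0005,0],[0,0,0.001,0],[0,0,0.0015,0]],
  ],
)

```text
t: 12.45
tcp_pos: [0.5514, -0.0504, 0.1009]
tool_rot: [0.665, 0.747, -0.002, -0.001]
force: [-0.3, 0.0, -1.5]
finger_gap: 0.155
```

Call:
move_arm(
  deltas=[
    [[0,0,0.0003,0],[0,0,0.0007,0],[0,0,0.001,0]],
  ],
)

```text
t: 12.7
tcp_pos: [0.5514, -0.0504, 0.0998]
tool_rot: [0.665, 0.747, -0.001, -0.001]
force: [0.3, -0.1, -1.5]
finger_gap: 0.157
```

Call:
move_arm(
  deltas=[
    [[0,0,0.0003,0],[0,0,0.0007,0],[0,0,0.001,0]],
  ],
)

```text
t: 12.95
tcp_pos: [0.5516, -0.0504, 0.099]
tool_rot: [0.665, 0.747, -0.001, -0.001]
force: [-0.8, 0.1, 0.7]
finger_gap: 0.163
```

```bash
python3 - <<'E'
from h import *
status(); s=snap('wrist10','wrist');cropsave('w10d',s['img'],180,100,380,250,4)
s=snap('scene10','scene'); cropsave('s10c',s['img'],270,200,350,260,8)
E
```

```text
t 12.95 tcp [ 0.5516 -0.0504  0.099 ] yawx 96.66 z [-0.003 -0.001 -1.   ] F [-0.81  0.1   0.7 ] gap 0.163 q [-0.29  0.64  1.73 -0.    0.78 -1.98]
```

View pics/w10d.png

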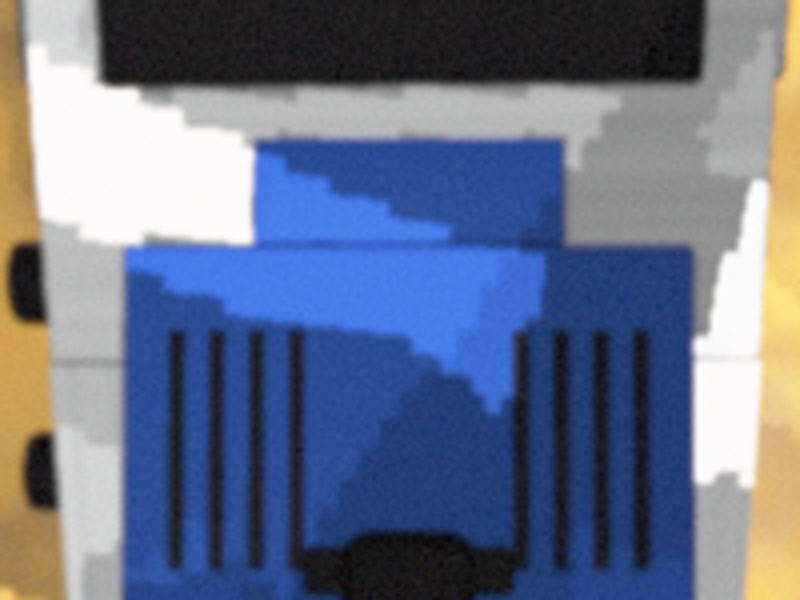

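View pics/s10c.png

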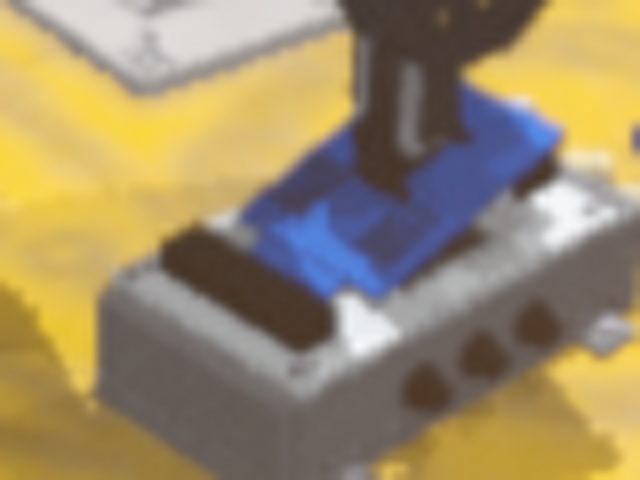

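Call:
move_arm(
  deltas=[
    [[0,0,-0.0004,0],[0,-0.001,-0.0004,0],[0,-0.002,-0.0004,0],[0,-0.003,-0.0004,0],[0,-0.004,-0.0004,0],[0,-0.005,-0.0004,0],[0,-0.006,-0.0004,0],[0,-0.007,-0.0004,0]],
  ],
)

```text
t: 13.72
tcp_pos: [0.5444, -0.0512, 0.0994]
tool_rot: [0.665, 0.747, -0.001, -0.001]
force: [0.0, 0.1, -2.2]
finger_gap: 0.157
```

Call:
move_arm(
  deltas=[
    [[0,-0.0005,0,0],[0,-0.001,0,0],[0,-0.0015,0,0],[0,-0.002,0,0],[0,-0.0025,0,0]],
  ],
)

```text
t: 14.13
tcp_pos: [0.5419, -0.0516, 0.0995]
tool_rot: [0.665, 0.747, -0.001, -0.001]
force: [-0.2, -0.5, -1.7]
finger_gap: 0.158
```

```bash
python3 - <<'E'
from h import *
status(); s=snap('wrist11','wrist');cropsave('w11d',s['img'],180,100,380,250,4)
E
```

```text
t 14.13 tcp [ 0.5419 -0.0516  0.0995] yawx 96.67 z [-0.003 -0.001 -1.   ] F [-0.24 -0.46 -1.74] gap 0.158 q [-0.3   0.63  1.75 -0.    0.77 -1.98]
```

View pics/w11d.png

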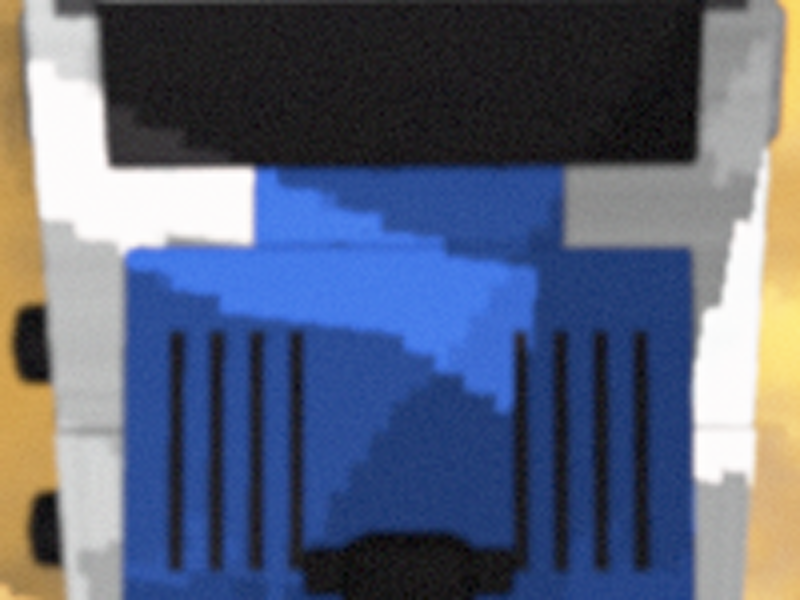

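Call:
move_arm(
  deltas=[
    [[0,-0.0005,0,0],[0,-0.001,0,0],[0,-0.0015,0,0],[0,-0.002,0,0],[0,-0.0025,0,0],[0,-0.003,0,0]],
  ],
)

```text
t: 14.68
tcp_pos: [0.5387, -0.0519, 0.0994]
tool_rot: [0.665, 0.747, -0.002, -0.001]
force: [1.1, 0.8, -1.6]
finger_gap: 0.157
```

Call:
move_arm(
  deltas=[
    [[0,-0.0005,0,0],[0,-0.001,0,0],[0,-0.0015,0,0]],
  ],
)

```text
t: 14.93
tcp_pos: [0.5372, -0.0521, 0.0995]
tool_rot: [0.665, 0.747, -0.002, -0.001]
force: [-0.1, -0.0, -1.5]
finger_gap: 0.155
```

Call:
move_arm(
  deltas=[
    [[0,-0.0005,0,0],[0,-0.001,0,0],[0,-0.0015,0,0]],
  ],
)

```text
t: 15.18
tcp_pos: [0.5362, -0.0523, 0.0996]
tool_rot: [0.665, 0.747, -0.001, -0.0]
force: [1.9, 0.4, -0.3]
finger_gap: 0.155
```

Call:
move_arm(
  deltas=[
    [[0,-0.0004,0,0],[0,-0.0008,0,0]],
  ],
)

```text
t: 15.35
tcp_pos: [0.5361, -0.0523, 0.0998]
tool_rot: [0.665, 0.747, -0.001, 0.0]
force: [2.1, 1.1, -0.6]
finger_gap: 0.161
```

```bash
python3 - <<'E'
from h import *
status(); s=snap('wrist12','wrist');cropsave('w12d',s['img'],180,100,380,250,4)
s=snap('scene12','scene'); cropsave('s12c',s['img'],270,190,360,260,8)
E
```

```text
t 15.35 tcp [ 0.5361 -0.0523  0.0998] yawx 96.63 z [-0.    -0.001 -1.   ] F [ 2.13  1.07 -0.57] gap 0.161 q [-0.3   0.62  1.77 -0.    0.75 -1.99]
```

View pics/w12d.png

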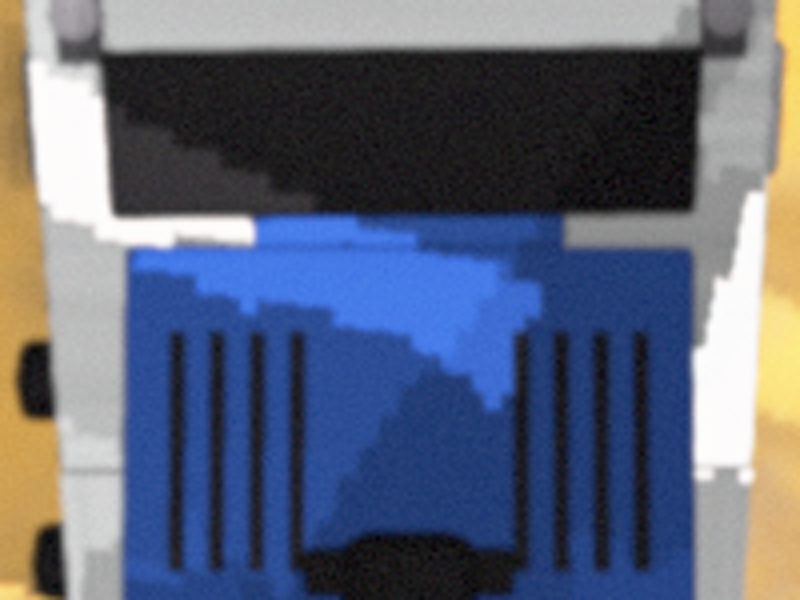

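View pics/s12c.png

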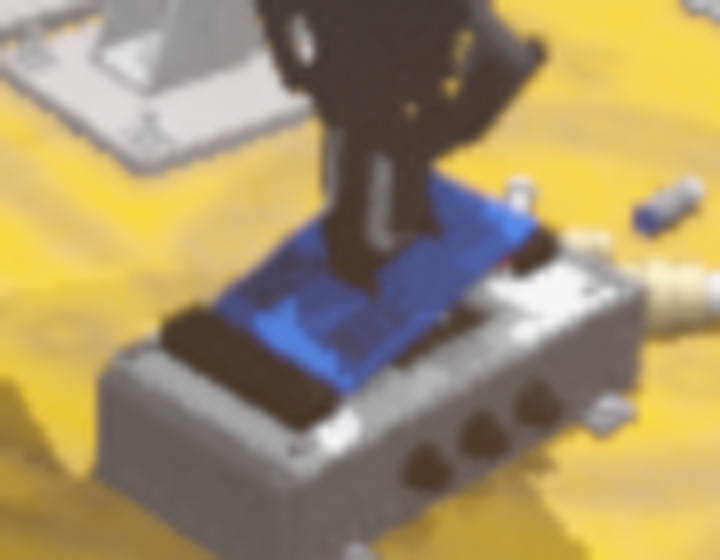

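```bash
python3 - <<'E'
import numpy as np
f=lambda t:np.array([72*np.cos(t)-26.5*np.sin(t),72*np.sin(t)+26.5*np.cos(t)])
for t in np.arange(.306,-.01,-.02): print(round(t,3),(f(t)-f(.306)).round(2))
E
```

```text
0.306 [0. 0.]
0.286 [ 0.93 -1.22]
0.266 [ 1.83 -2.46]
0.246 [ 2.71 -3.72]
0.226 [ 3.56 -5.  ]
0.206 [ 4.38 -6.29]
0.186 [ 5.19 -7.6 ]
0.166 [ 5.96 -8.93]
0.146 [  6.71 -10.27]
0.126 [  7.43 -11.62]
0.106 [  8.12 -12.99]
0.086 [  8.79 -14.37]
0.066 [  9.42 -15.77]
0.046 [ 10.03 -17.18]
0.026 [ 10.61 -18.6 ]
0.006 [ 11.17 -20.03]
```

Call:
move_arm(
  deltas=[
    [[0,0.0002,0.0008,0],[0,0.0006,0.0014,0],[0,0.001,0.002,0],[0,0.0014,0.0026,0],[0,0.0018,0.0032,0]],
  ],
)

```text
t: 15.87
tcp_pos: [0.5382, -0.0522, 0.0969]
tool_rot: [0.665, 0.747, -0.0, 0.001]
force: [0.6, 0.7, 3.4]
finger_gap: 0.156
```

Call:
move_arm(
  deltas=[
    [[0,0.0004,0.0006,0],[0,0.0008,0.0012,0],[0,0.0012,0.0018,0],[0,0.0016,0.0025,0]],
  ],
)

```text
t: 16.2
tcp_pos: [0.5401, -0.052, 0.0944]
tool_rot: [0.665, 0.747, -0.0, 0.001]
force: [1.0, 1.4, 3.7]
finger_gap: 0.158
```

```bash
python3 - <<'E'
from h import *
status(); s=snap('wrist13','wrist');cropsave('w13d',s['img'],180,80,380,230,4)
s=snap('scene13','scene'); cropsave('s13c',s['img'],270,190,360,260,8)
E
```

```text
t 16.2 tcp [ 0.5401 -0.052   0.0944] yawx 96.62 z [ 0.001 -0.001 -1.   ] F [1.02 1.44 3.73] gap 0.158 q [-0.3   0.63  1.76 -0.    0.75 -1.99]
```

View pics/w13d.png

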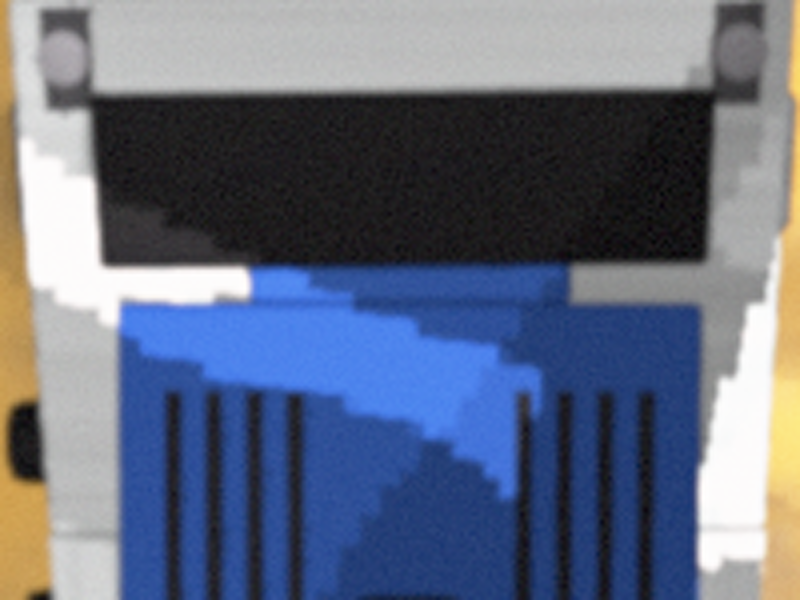

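View pics/s13c.png

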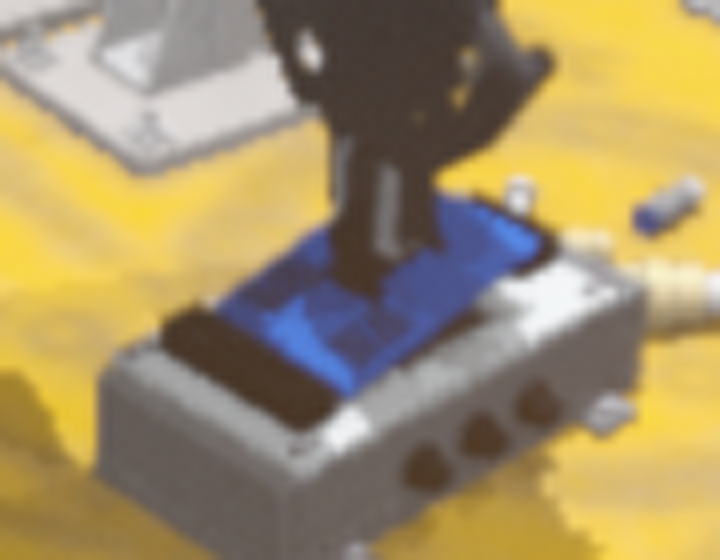

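Call:
move_arm(
  deltas=[
    [[0,0.0004,0.0006,0],[0,0.0008,0.0012,0],[0,0.0011,0.0018,0],[0,0.0015,0.0025,0]],
  ],
)

```text
t: 16.63
tcp_pos: [0.5419, -0.0519, 0.0919]
tool_rot: [0.665, 0.747, -0.0, 0.001]
force: [2.3, 2.3, 4.3]
finger_gap: 0.159
```

Call:
move_arm(
  deltas=[
    [[0,0.0003,0.0006,0],[0,0.0007,0.0012,0],[0,0.001,0.0018,0],[0,0.0014,0.0025,0]],
  ],
)

```text
t: 16.97
tcp_pos: [0.5435, -0.0517, 0.0894]
tool_rot: [0.665, 0.747, 0.0, 0.001]
force: [2.2, 1.2, 3.9]
finger_gap: 0.155
```

```bash
python3 - <<'E'
from h import *
status(); s=snap('wrist14','wrist');cropsave('w14d',s['img'],180,60,380,210,4);cropsave('w14e',s['img'],215,225,345,385,4)
s=snap('scene14','scene'); cropsave('s14c',s['img'],270,190,360,260,8)
E
```

```text
t 16.97 tcp [ 0.5435 -0.0517  0.0894] yawx 96.61 z [ 0.002 -0.001 -1.   ] F [2.22 1.23 3.93] gap 0.155 q [-0.3   0.65  1.75 -0.    0.74 -1.98]
```

View pics/w14d.png

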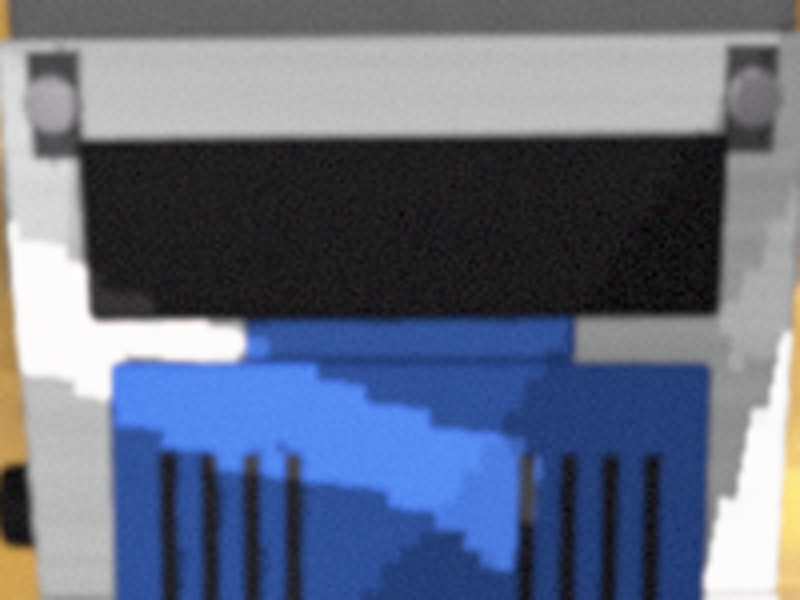

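View pics/s14c.png

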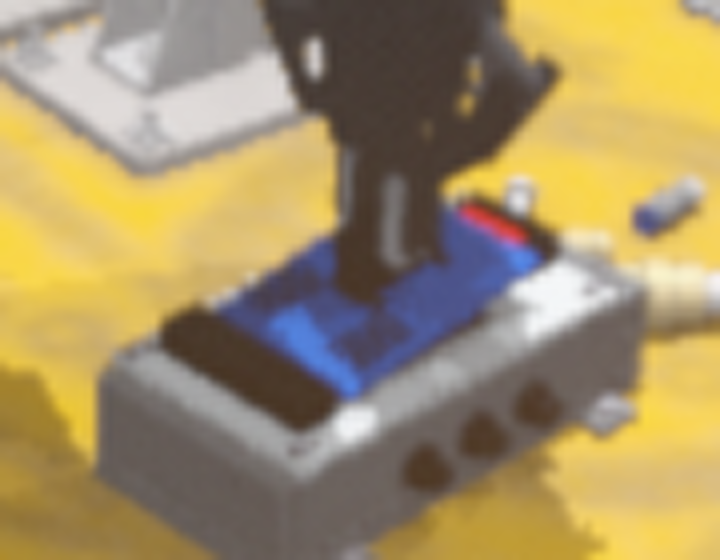

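Call:
move_arm(
  deltas=[
    [[0,0.0003,0.0005,0],[0,0.0006,0.001,0],[0,0.0009,0.0015,0]],
  ],
)

```text
t: 17.32
tcp_pos: [0.5444, -0.0516, 0.0878]
tool_rot: [0.665, 0.747, 0.0, 0.001]
force: [2.1, 1.5, 3.4]
finger_gap: 0.161
```

Call:
move_arm(
  deltas=[
    [[0,0.0003,0.0005,0],[0,0.0006,0.001,0],[0,0.0009,0.0015,0]],
  ],
)

```text
t: 17.57
tcp_pos: [0.5453, -0.0515, 0.0862]
tool_rot: [0.665, 0.747, 0.0, 0.001]
force: [2.5, 1.3, 3.5]
finger_gap: 0.158
```

Call:
move_arm(
  deltas=[
    [[0,0.0003,0.0005,0],[0,0.0005,0.001,0],[0,0.0007,0.0015,0]],
  ],
)

```text
t: 17.82
tcp_pos: [0.5458, -0.0514, 0.0853]
tool_rot: [0.665, 0.747, -0.0, 0.001]
force: [0.0, 0.9, 10.4]
finger_gap: 0.16
```

Call:
move_arm(
  deltas=[
    [[0,0.0003,0.0005,0],[0,0.0005,0.001,0],[0,0.0007,0.0015,0]],
  ],
)

```text
t: 18.07
tcp_pos: [0.5462, -0.0514, 0.0847]
tool_rot: [0.665, 0.747, -0.0, 0.001]
force: [-1.2, 1.6, 12.7]
finger_gap: 0.157
```

```bash
python3 - <<'E'
from h import *
status(); s=snap('wrist15','wrist');cropsave('w15d',s['img'],180,60,380,210,4)
s=snap('scene15','scene'); cropsave('s15c',s['img'],270,190,360,260,8)
E
```

```text
t 18.07 tcp [ 0.5462 -0.0514  0.0847] yawx 96.63 z [ 0.001 -0.002 -1.   ] F [-1.25  1.59 12.73] gap 0.157 q [-0.3   0.66  1.75 -0.    0.73 -1.98]
```

View pics/s15c.png

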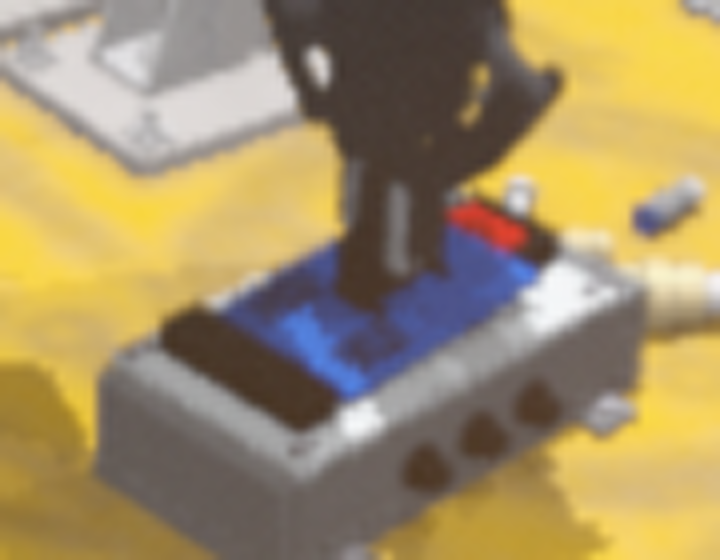

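View pics/w15d.png

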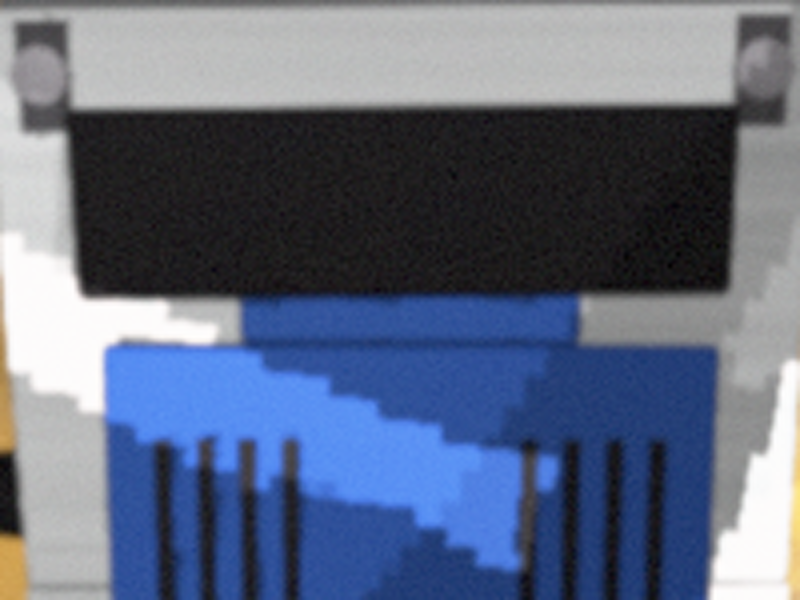

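Call:
move_arm(
  deltas=[
    [[0,0,-0.0003,0],[0,0,-0.0006,0]],
  ],
)

```text
t: 18.33
tcp_pos: [0.5454, -0.0514, 0.085]
tool_rot: [0.665, 0.747, -0.001, 0.0]
force: [0.2, 0.1, 1.2]
finger_gap: 0.164
```

Call:
move_arm(
  deltas=[
    [[0,0,0,0],[0,0,0,0],[0,0,0,0],[0,0,0,0]],
  ],
  gripper=0.35,
)

```text
t: 18.67
tcp_pos: [0.545, -0.0514, 0.0846]
tool_rot: [0.665, 0.747, -0.001, -0.0]
force: [0.5, -0.3, 0.1]
finger_gap: 0.35
```

```bash
python3 - <<'E'
from h import *
status(); s=snap('wrist16','wrist')
s=snap('scene16','scene'); cropsave('s16c',s['img'],270,190,360,260,8)
E
```

```text
t 18.67 tcp [ 0.545  -0.0514  0.0846] yawx 96.67 z [-0.002 -0.002 -1.   ] F [ 0.54 -0.26  0.12] gap 0.35 q [-0.3   0.66  1.75 -0.    0.74 -1.98]
```

View pics/wrist16.png

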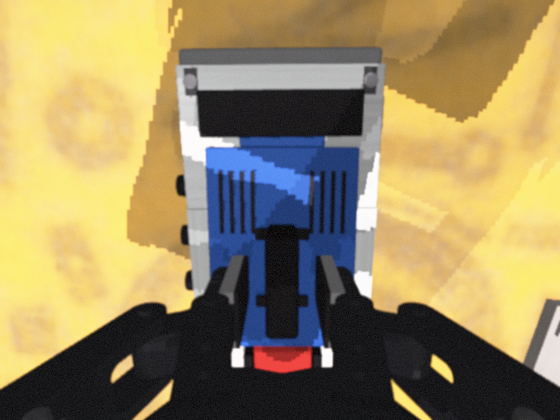

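View pics/s16c.png

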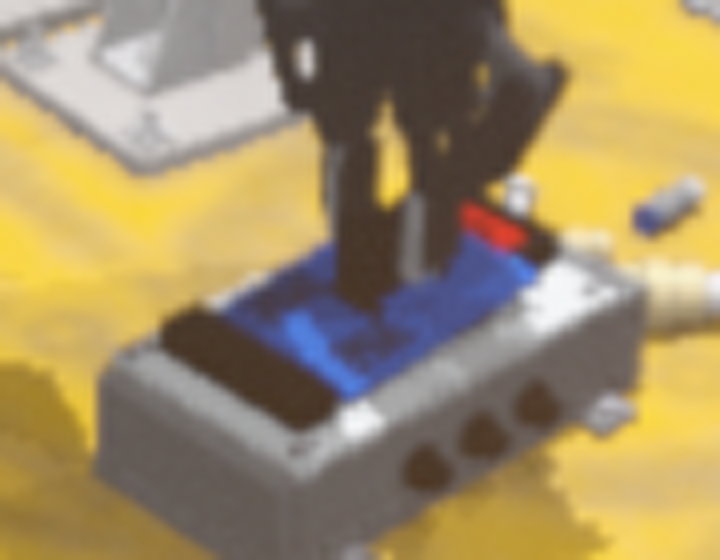

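```bash
python3 - <<'E'
from h import *
s=load('wrist16')
print(onplane(s,[(282,337.5)],.096).round(4),onplane(s,[(282,226)],.092).round(4)); print(onplane(s,[(200,137),(363,136)],.0625).round(4),onplane(s,[(206,149),(357,149)],.0595).round(4))
E
```

```text
[[ 0.5651 -0.0494  0.096 ]] [[ 0.518  -0.0549  0.092 ]]
[[ 0.4901 -0.0952  0.0625]
 [ 0.4812 -0.0228  0.0625]] [[ 0.4954 -0.0928  0.0595]
 [ 0.4873 -0.0238  0.0595]]
```

```bash
python3 - <<'E'
from h import *
print(delta([.558,-.050,.118]))
E
```

```text
(array([-0.0001,  0.0128, -0.0333]), np.float64(0.0))
```

Call:
move_arm(
  deltas=[
    [[0,0,-0.003,0],[0,0,-0.009,0],[0,0,-0.018,0],[0,0,-0.027,0],[0,0,-0.033,0],[0,0,-0.036,0]],
  ],
)

```text
t: 19.27
tcp_pos: [0.5461, -0.0516, 0.1225]
tool_rot: [0.665, 0.747, -0.0, 0.001]
force: [-0.1, 0.4, 0.0]
finger_gap: 0.349
```

Call:
move_arm(
  deltas=[
    [[0,0.004,0,0],[0,0.009,0,0],[0,0.0128,0,0],[0,0.0128,0,0],[0,0.0128,0,0],[0,0.0128,0,0]],
  ],
  gripper=0,
)

```text
t: 19.77
tcp_pos: [0.5585, -0.05, 0.122]
tool_rot: [0.665, 0.747, -0.001, 0.001]
force: [-0.7, 0.3, -1.0]
finger_gap: 0.002
```

```bash
python3 - <<'E'
from h import *
status(); s=snap('wrist17','wrist')
s=snap('scene17','scene'); cropsave('s17c',s['img'],270,190,360,260,8)
E
```

```text
t 19.77 tcp [ 0.5585 -0.05    0.122 ] yawx 96.68 z [ 0.    -0.002 -1.   ] F [-0.7   0.27 -1.  ] gap 0.002 q [-0.29  0.61  1.7  -0.    0.84 -1.97]
```

View pics/wrist17.png

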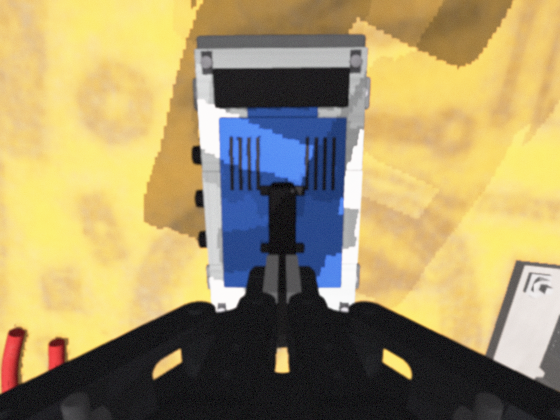

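View pics/s17c.png

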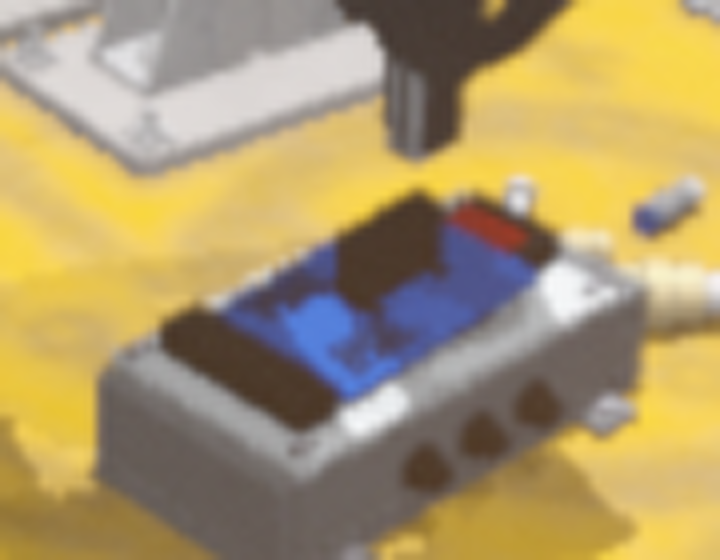

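Call:
move_arm(
  deltas=[
    [[0,0,0.003,0],[0,0,0.006,0],[0,0,0.009,0],[0,0,0.011,0],[0,0,0.012,0],[0,0,0.013,0],[0,0,0.0135,0]],
  ],
)

```text
t: 20.45
tcp_pos: [0.5584, -0.05, 0.1085]
tool_rot: [0.665, 0.747, -0.001, 0.001]
force: [0.8, -0.2, -0.3]
finger_gap: -0.002
```

Call:
move_arm(
  deltas=[
    [[0,0,0.0005,0],[0,0,0.001,0],[0,0,0.0015,0],[0,0,0.002,0]],
  ],
)

```text
t: 20.78
tcp_pos: [0.5585, -0.05, 0.1065]
tool_rot: [0.665, 0.747, -0.001, 0.001]
force: [-0.0, -0.4, -0.2]
finger_gap: -0.003
```

Call:
move_arm(
  deltas=[
    [[0,0,0.0005,0],[0,0,0.001,0],[0,0,0.0015,0],[0,0,0.002,0]],
  ],
)

```text
t: 21.12
tcp_pos: [0.5585, -0.05, 0.1045]
tool_rot: [0.665, 0.747, -0.001, 0.001]
force: [-0.5, -0.1, 0.4]
finger_gap: 0.0
```

Call:
move_arm(
  deltas=[
    [[0,0,0.0005,0],[0,0,0.001,0]],
  ],
)

```text
t: 21.28
tcp_pos: [0.5586, -0.0501, 0.1035]
tool_rot: [0.665, 0.747, -0.001, 0.001]
force: [-0.9, -0.0, 2.9]
finger_gap: 0.002
```

Call:
move_arm(
  deltas=[
    [[0,0,0.0005,0],[0,0,0.001,0]],
  ],
)

```text
t: 21.45
tcp_pos: [0.5588, -0.0501, 0.103]
tool_rot: [0.665, 0.747, -0.0, 0.001]
force: [-1.0, 0.8, 5.1]
finger_gap: 0.0
```

Call:
move_arm(
  deltas=[
    [[0,0,0.0005,0],[0,0,0.001,0]],
  ],
)

```text
t: 21.62
tcp_pos: [0.559, -0.0501, 0.1025]
tool_rot: [0.665, 0.747, -0.0, 0.002]
force: [-1.4, 0.1, 6.3]
finger_gap: -0.0
```

Call:
move_arm(
  deltas=[
    [[0,0,0.0005,0],[0,0,0.001,0]],
  ],
)

```text
t: 21.78
tcp_pos: [0.5592, -0.0501, 0.102]
tool_rot: [0.665, 0.747, -0.0, 0.002]
force: [-0.5, 0.4, 6.6]
finger_gap: 0.002
```

Call:
move_arm(
  deltas=[
    [[0,0,0.0004,0],[0,0,0.0008,0]],
  ],
)

```text
t: 21.95
tcp_pos: [0.5594, -0.0501, 0.1017]
tool_rot: [0.665, 0.747, 0.0, 0.002]
force: [-1.0, 0.6, 5.9]
finger_gap: 0.003
```

Call:
move_arm(
  deltas=[
    [[0,0,0.0004,0],[0,0,0.0008,0]],
  ],
)

```text
t: 22.12
tcp_pos: [0.5595, -0.0502, 0.1014]
tool_rot: [0.665, 0.747, 0.0, 0.002]
force: [-1.2, -0.4, 6.1]
finger_gap: -0.003
```

Call:
move_arm(
  deltas=[
    [[0,0,0.0005,0],[0,0,0.001,0],[0,0,0.0015,0]],
  ],
)

```text
t: 22.37
tcp_pos: [0.5599, -0.0502, 0.1005]
tool_rot: [0.665, 0.747, 0.0, 0.003]
force: [-1.6, 0.6, 7.1]
finger_gap: -0.001
```

Call:
move_arm(
  deltas=[
    [[0,0,0.0005,0],[0,0,0.001,0],[0,0,0.0015,0]],
  ],
)

```text
t: 22.62
tcp_pos: [0.56, -0.0502, 0.099]
tool_rot: [0.665, 0.747, 0.001, 0.003]
force: [0.2, -0.1, -0.2]
finger_gap: 0.003
```

```bash
python3 - <<'E'
from h import *
status(); s=snap('wrist18','wrist')
s=snap('scene18','scene'); cropsave('s18c',s['img'],270,190,360,260,8)
E
```

```text
t 22.62 tcp [ 0.56   -0.0502  0.099 ] yawx 96.67 z [ 0.006 -0.003 -1.   ] F [ 0.18 -0.1  -0.22] gap 0.003 q [-0.29  0.64  1.71 -0.    0.78 -1.97]
```

View pics/wrist18.png

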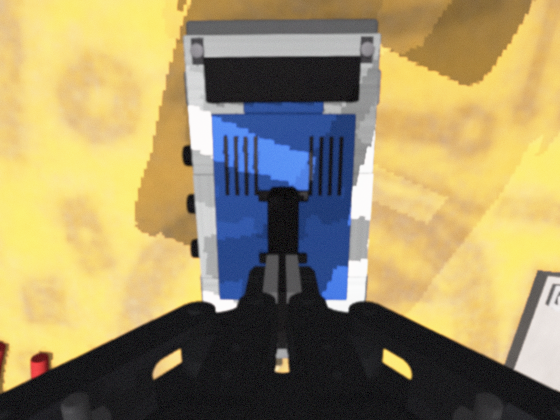

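View pics/s18c.png

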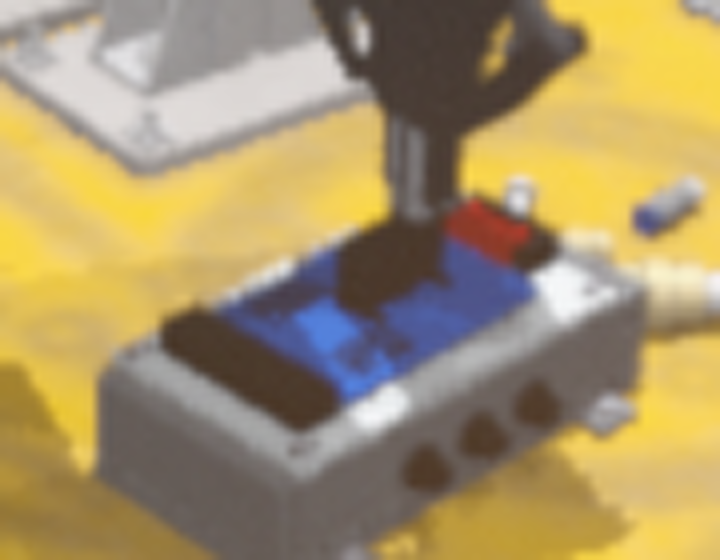

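Call:
move_arm(
  deltas=[
    [[0,0,0.0005,0],[0,0,0.001,0],[0,0,0.0015,0]],
  ],
)

```text
t: 22.97
tcp_pos: [0.5606, -0.0502, 0.0973]
tool_rot: [0.665, 0.747, 0.001, 0.004]
force: [1.7, 1.7, 1.8]
finger_gap: 0.004
```

Call:
move_arm(
  deltas=[
    [[0,0,0.0004,0],[0,0,0.0008,0]],
  ],
)

```text
t: 23.13
tcp_pos: [0.5604, -0.0501, 0.0963]
tool_rot: [0.665, 0.747, 0.001, 0.003]
force: [0.3, 0.1, 0.9]
finger_gap: -0.001
```

Call:
move_arm(
  deltas=[
    [[0,0,0.0004,0],[0,0,0.0008,0]],
  ],
)

```text
t: 23.3
tcp_pos: [0.5598, -0.0501, 0.0951]
tool_rot: [0.665, 0.747, 0.0, 0.003]
force: [-0.5, 0.5, 3.2]
finger_gap: 0.0
```

Call:
move_arm(
  deltas=[
    [[0,0,0.0003,0],[0,0,0.0005,0]],
  ],
)

```text
t: 23.47
tcp_pos: [0.5598, -0.0501, 0.0951]
tool_rot: [0.665, 0.747, 0.0, 0.003]
force: [-0.5, 0.9, 5.8]
finger_gap: -0.001
```

Stiff contact (no movement at 5.8 N) at the height expected for a flat cover. I'll retreat and look.

Call:
move_arm(
  deltas=[
    [[0,0,-0.002,0],[0,0,-0.008,0],[0,0,-0.02,0],[0,0,-0.04,0],[0,-0.02,-0.06,0],[0,-0.05,-0.08,0],[0,-0.08,-0.095,0],[0,-0.1,-0.1,0],[0,-0.1,-0.1,0]],
  ],
)

```text
t: 24.22
tcp_pos: [0.4558, -0.0607, 0.1958]
tool_rot: [0.665, 0.747, -0.0, 0.001]
force: [-0.6, 0.2, -0.6]
finger_gap: -0.001
```

```bash
python3 - <<'E'
from h import *
status(); s=snap('wrist19','wrist'); cropsave('w19c',s['img'],190,110,370,400,3) if False else None
s=snap('scene19','scene'); cropsave('s19c',s['img'],270,190,360,260,8)
s=snap('top19','top'); cropsave('t19c',s['img'],310,165,390,260,6)
E
```

```text
t 24.22 tcp [ 0.4558 -0.0607  0.1958] yawx 96.63 z [ 0.002 -0.002 -1.   ] F [-0.56  0.22 -0.57] gap -0.001 q [-0.38  0.38  1.88 -0.    0.88 -2.06]
```

View pics/wrist19.png

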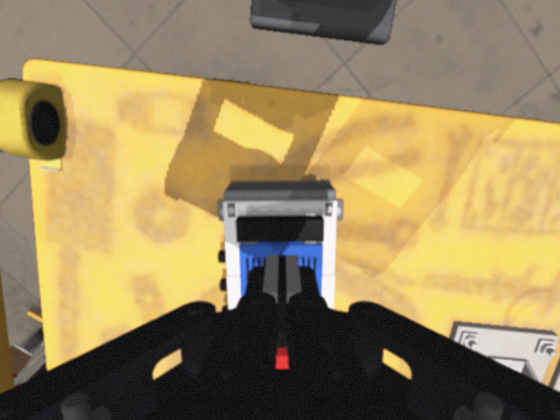

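View pics/s19c.png

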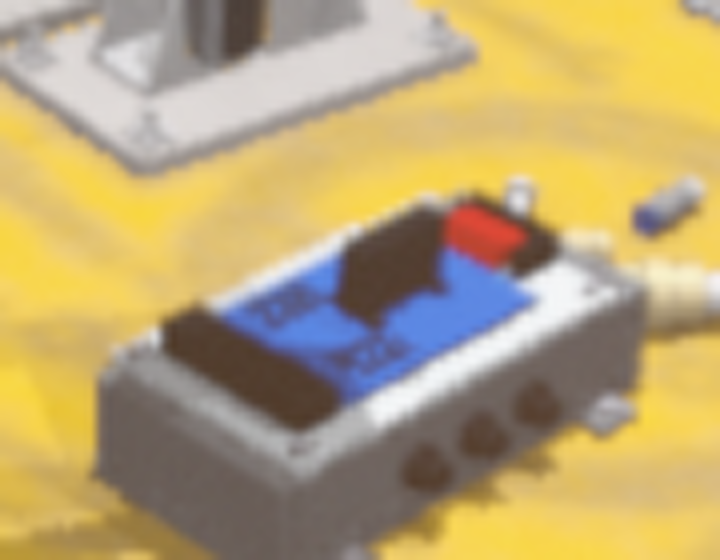

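Call:
move_arm(
  deltas=[
    [[0,0.01,-0.005,0],[0,0.03,-0.015,0],[0,0.06,-0.03,0],[0,0.09,-0.04,0],[0,0.12,-0.05,0],[0,0.145,-0.05,0],[0,0.16,-0.05,0],[0,0.165,-0.05,0],[0,0.165,-0.05,0]],
  ],
)

```text
t: 25.12
tcp_pos: [0.6262, -0.0422, 0.2448]
tool_rot: [0.664, 0.747, 0.001, 0.004]
force: [-0.3, -0.0, -1.1]
finger_gap: 0.001
```

```bash
python3 - <<'E'
from h import *
status(); s=snap('wrist20','wrist'); cropsave('w20c',s['img'],200,90,370,240,4)
E
```

```text
t 25.12 tcp [ 0.6262 -0.0422  0.2448] yawx 96.71 z [ 0.006 -0.004 -1.   ] F [-0.26 -0.04 -1.14] gap 0.001 q [-0.24  0.52  1.42 -0.    1.19 -1.93]
```

View pics/wrist20.png

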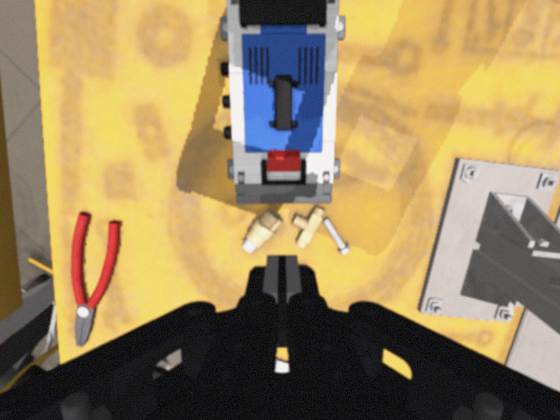

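View pics/w20c.png

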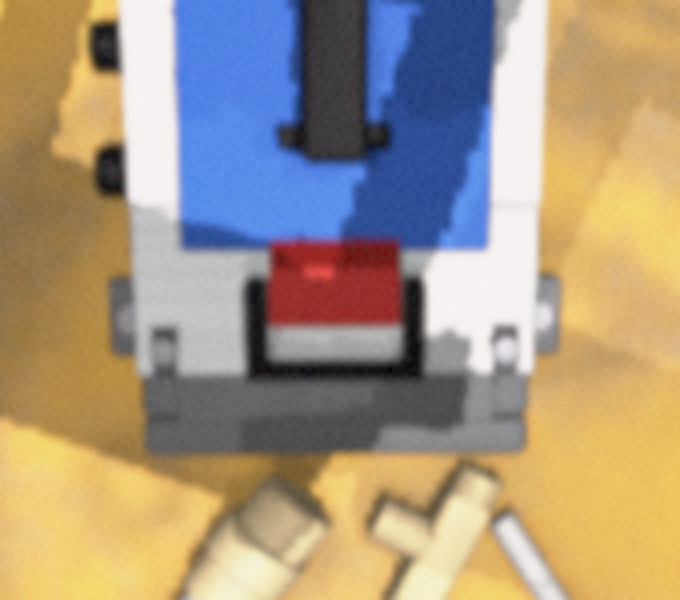

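```bash
python3 - <<'E'
from h import *
s=load('wrist20'); d=lambda x,y:(200+x/4-.4,90+y/4-.4)
E=onplane(s,[d(182,247),d(488,247)],.057);L=onplane(s,[d(272,241),d(399,241)],.059)
print(E.round(4),E.mean(0).round(4),np.linalg.norm(E[0]-E[1]).round(4)); print(L.round(4),L.mean(0).round(4))
F=onplane(s,[(243.0,37),(321.5,37)],.057);print(F.round(4))
E
```

```text
[[ 0.5936 -0.0815  0.057 ]
 [ 0.5853 -0.011   0.057 ]] [ 0.5895 -0.0462  0.057 ] 0.0711
[[ 0.5896 -0.0608  0.059 ]
 [ 0.5862 -0.0318  0.059 ]] [ 0.5879 -0.0463  0.059 ]
[[ 0.4974 -0.0919  0.057 ]
 [ 0.4896 -0.0253  0.057 ]]
```

```bash
python3 -c "
from station import manip
print(manip.sign_off())"
```

```text
the job is handed in; nothing more can be done
None
```

The large blue cover is back on the control box, flat under the latch, and the job was handed in at about 25 s of the 48 s allowed. No verdict was reported.

**What I did**
- I gripped the cover by its bar at 20 N. I tilted it to about 0.31 rad by pressing its far edge on top of the hood, which turned it in the grip.
- I lowered the tongue until it touched the frame, then slid it under the hood until it met the back wall. That put the frame near its middle place, with the back wall at about x = 0.4765 m in the world frame.
- I pivoted the cover down onto the latch ramp and let go. I then pressed the far end of the bar with closed fingers at about 7 N until the force dropped to zero.

**Last checks**
- The bar top felt stiff at the flat height, with the tool point at 95.1 mm against about 95 mm expected.
- In the wrist picture the red tip lies about 2 mm over the cover's edge and 112 mm from the back wall, so the latch is out.
- The cover's edge is centred on the latch to within 1 mm, and its yaw matches the box.
- The arm touches nothing. It never came near the tape measure, and the coupling lies where it was.

**What disagreed or was not measured**
- The hood's top measured about 10.5 mm over the frame, both by camera and by touch, not the 19.5 mm in the description. It caused no trouble.
- The latch overlap looked like about 2 mm rather than the 3 to 4 mm stated, which is within the calibration error.
- The latch's travel and the force between cover and box were never measured directly. The highest reading was about 14 N at the wrist, allowing for the cover's weight, while the cover was still gripped on the ramp.

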